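Nest the food tubs, snap the lid on and clip it

ROBOT

A 7-joint arm with a two-finger parallel gripper is mounted at the origin on a cart in front of the work surface, level with it; the furniture and walls round the work are solid. World frame = base frame: x ahead of the robot, y to its left, z up, the work surface at z = 0. Lengths are in m, angles in rad, forces in N, time in s.
With the tool pointing down it reaches from about 0.425 to 0.875 m from the base axis. Payload 4.7 kg.
Tool frame: the origin (TCP) lies midway between the tips of the shut fingers; the grasp point (between the pads) lies 19 mm behind it; z points along the fingers, y is the direction in which the jaws open and shut (so a half turn about z gives the same grasp; the last joint's range is limited). The gripper opens to 87 mm and grips with 3 to 60 N. Pads are 19 mm wide; open, the fingers measure 117 mm over their backs; the gripper's body (75 mm by 190 mm) begins 51 mm behind the grasp point.
Start: joints at [-1.214, 0.321, -0.07, 1.45, 0.023, 1.371, -0.057], TCP at [0.219, 0.612, 0.223] pointing down, gripper open.
Joint ranges: [-2.86, 2.86], [-0.3, 2.09], [-1.38, 1.24], [0.06, 2.45], [-1.56, 4.7], [0.09, 2.05], [-2.69, 2.69]. Speed limits (rad/s): [2.57, 2.57, 3.14, 3.14, 3.14, 3.14, 3.14].

INTERFACE

Orientations are given as a rotation vector (axis times angle).
In Python, from rig import r gives the robot as it stands.
- The arm moves only by the shell command python3 -m handwheel 'ROWS' [FORCE]. ROWS is JSON, a list that holds one entry, the list of rows, each a list of 5 numbers: the opening, from 0 (shut) to 1 (fully open), then the shift along the tool's x, y, z in cm, then the turn about the tool's z in degrees. In form: [[[claw, x, y, z, yaw], ...]]. A call has 1 to 10 rows; each row shifts and turns the commanded pose from where the row before left it, along the tool's axes as they then stand; what a row does not reach is not made up. A row lasts 1/8 s, in which the tool goes at most 62.5 mm and 10.7 degrees, less where a joint would pass 70% of its speed; a pose out of reach is approached as far as the arm can. A call is refused whole if a number of a shift passes 6.25 or a number of a turn 10.7, either way. A call with a gripper value outside its range is refused whole. The fingers move at their own pace and stop on an object; FORCE is the grip in N (left out, the last holds). Time passes only in rows, so rows that do not move let the fingers close. It gives the time, the measured TCP pose, the force and the opening at its end, in the units of the state.
- r.sense(): the state, without advancing time (a new reading comes with each control period).
- r.camera(name): name is "scene" or "top"; returns a dict with "color" (384x512x3 uint8, red, green, blue), "fx", "fy", "cx", "cy" (pixels), "world_to_cam" (4x4, takes a point from world to camera coordinates). Camera axes: x right, y down, z forward; pixel columns grow to the right and rows downward; lengths in m; the calibration is good to about 2 mm. A picture is of the moment at which its call begins. There is no depth.
- r.finish_job(): hands the job in, once; it reports no verdict.
Trained networks look in a picture, given as the dict that the camera call returned (one of the last four; its "shot" number tells which), for a name from the list of things; names that differ only in an ending like _2 or _b are one class to them, and where a whole thing is asked for, a point or a joint stands for the part that bears it (a point fixed in the world has none). Each returns a list of dicts, best first, with "confidence" (0 to 1); they miss things now and then, are a little off and sometimes report something else, mostly with a low value. They report only what shows in the picture. A call takes as long as a camera call. They do not tell look-alikes from the thing itself.
- r.recognise(picture, thing): "centre" ([x, y, z] in m, in the coordinates of the camera as it stood for that picture, good to about 4 mm: the middle of the surface that is visible of it).
The state is a dict: "time": time; "qpos": joint angles; "qd": joint speeds; "joint_torque": joint torques, N m; "eef_pos": TCP position; "eef_rot": TCP orientation; "force": force on the tool from outside, world axes, zero at the start; "torque": the same for the moment, N m; "gripper_width": opening from 0.0 (shut) to 1.0 (fully open).
Only numpy, scipy, OpenCV 4.12 (cv2) and the standard library are available. Lean on these libraries where they do the work, as an engineer would, in place of code of your own. Each camera call takes 0.05 s, during which the arm holds its last target.

TASK

Pack the food tubs away nested: stand the small yellow tub upright inside the white dish, then put the blue lid on the dish and push it down until it has snapped fully home all round, and finally swing the grey clip on the dish's side up over the lid's edge until it is closed. Leave the other things on the worktop where they stand.

Things in the scene. Friction and masses are not known exactly. Their poses are not given: they have to be found in the camera images.
- dish: white stoneware dish, open on top: 170 long (x) x 136 wide (y) x 72 high, walls 5, inner floor 6 above its underside, inside 160 x 126; 0.95 kg, loose on the worktop. Origin: centre of its underside, z up. Grey hinged clip at the middle of its +y long side; two sprung beads under the rim of each short end, over which the lid's skirt snaps
- clip (a joint): the clip's hinge, rad: 0 closed (upright, nose over the lid's edge), grows to 1.15 as the clip leans outward. Stays where left; about 1 N at its outer edge moves it. Above 0.6 it is clear of the lid's path. Closing, its nose draws the lid's edge down the last 3 mm, but cannot pass over a lid not yet snapped on
- clip_hinge (a point): middle of the clip's hinge axis, at y = +81, z = 51 mm in the dish's frame; the axis runs along the dish's x
- clip_edge (a point): middle of the clip's outer edge (a bar 60 long along the dish's x, 8 thick, smooth and slippery), 51 mm from the hinge axis; when closed it is at y = +83, z = 102 mm in the dish's frame. Pushed level towards the dish from outside, it closes the clip
- tub_mid (a point): small open yellow plastic tub, 96 long (x) x 60 wide (y) x 46 high, walls 3, about 0.12 kg. This point: its centre, half-way up (23 above its underside), z up
- lid_mid (a point): the dish's blue lid, 183 long (x) x 149 wide (y) x 48 high, same either way round, about 0.15 kg: skirt 14 deep, top plate 4 thick (upper face 18 above the underside), on it a white grip bar 90 long (x) x 22 wide x 30 high. This point: its centre, 24 above the skirt's lower edge, 6 above the plate; z up
- dish_seat (a point): point fixed to the dish, 82 mm above its underside on its middle axis: lid_mid lies here when the lid is home. The skirt goes outside the walls, 1.5 play all round, rounded lead-in. Loosely laid on, the lid rests on the beads about 10 mm too high; a push straight down of about 10 to 15 N on the middle snaps it home; an end left up goes down if pressed there
- striped_mug: bystander: white mug with green and blue stripes, 84 x 120 x 91 high; origin at the centre of its underside
- coffee_jar: bystander: glass jar with dark brown lid, 80 across, 105 high; origin at the centre of its underside
- lemon: bystander: yellow lemon, 72 x 55 x 56; origin at the centre of its underside
- tomato: bystander: red tomato, 62 across, 61 high; origin at the centre of its underside
- salt_jar: bystander: glass jar with light brown lid, 68 across, 88 high; origin at the centre of its underside
- garlic: bystander: whitish garlic bulb, 56 across and high; origin at the centre of its underside
Mind the look-alikes: they are no part of the job. Leave any pink look-alike of the part that bears tub_mid alone.

How it is judged:
By the outcome, as a careful person would: the job done as asked, in the order asked, and still so for the second after the job is handed in, with the robot touching nothing.
It also fails if it takes over 72 s, if anything falls off the work surface, if the arm or the gripper's body presses on something with over 40 N, if the wrist force passes 120 N, or if a joint passes its speed limit or range.

## Working session

There is one attempt and no reset: what is moved stays moved. The work goes in short steps, Python scripts to look and compute and a shell command to move; the robot and the scene stay as the last step left them, time stands still between calls to the robot, and variables do not carry over. Pictures are saved under pics/ and viewed, and the job is handed in when it is done.

```bash
ls; mkdir -p pics
cat > h.py <<'E'
from rig import r
import cv2, numpy as np
def snap(cam,name):
    p=r.camera(cam); cv2.imwrite(f'pics/{name}.png',cv2.cvtColor(p['color'],cv2.COLOR_RGB2BGR)); return p
def toW(p,c):
    M=np.linalg.inv(np.array(p['world_to_cam'])); return (M@np.r_[c,1])[:3]
def pix(p,w):
    c=(np.array(p['world_to_cam'])@np.r_[w,1])[:3]; return np.array([p['fx']*c[0]/c[2]+p['cx'],p['fy']*c[1]/c[2]+p['cy']])
def ray(p,u,v,z):
    M=np.linalg.inv(np.array(p['world_to_cam'])); d=M[:3,:3]@np.array([(u-p['cx'])/p['fx'],(v-p['cy'])/p['fy'],1]); o=M[:3,3]
    return o+d*(z-o[2])/d[2]
E
python3 - <<'E'
from h import *
np.set_printoptions(precision=3,suppress=True)
for cam in ['top','scene']:
    p=snap(cam,cam+'0')
    print(cam,np.linalg.inv(np.array(p['world_to_cam'])).round(3).tolist(),p['fx'])
    for t in ['dish','clip','clip_edge','tub_mid','lid_mid','striped_mug','coffee_jar','lemon','tomato','salt_jar','garlic']:
        for d in r.recognise(p,t)[:3]:
            w=toW(p,d['centre']); print(t,round(d['confidence'],2),w,pix(p,w))
s=r.sense(); print(s)
E
```

```text
pics
top [[-0.011, -0.991, 0.135, 0.372], [-1.0, 0.011, -0.003, 0.022], [0.001, -0.135, -0.991, 1.123], [0.0, 0.0, 0.0, 1.0]] 411.3621853005779
clip 0.92 [0.449 0.399 0.086] [ 98.907 216.974]
clip_edge 0.64 [0.448 0.399 0.083] [ 99.464 217.551]
clip_edge 0.47 [ 0.627 -0.294  0.037] [364.957 149.558]
tub_mid 0.69 [ 0.498  0.02  -0.001] [249.262 199.878]
tub_mid 0.6 [ 0.528 -0.132  0.005] [304.311 188.195]
tub_mid 0.42 [ 0.626 -0.294  0.036] [364.959 150.175]
lid_mid 0.73 [ 0.462 -0.304  0.015] [369.231 211.194]
lid_mid 0.38 [ 0.655 -0.156  0.102] [317.582 133.4  ]
striped_mug 0.83 [0.678 0.216 0.041] [176.116 132.959]
coffee_jar 0.68 [0.676 0.213 0.041] [176.934 133.377]
coffee_jar 0.62 [ 0.656 -0.153  0.104] [316.508 132.77 ]
lemon 0.65 [0.359 0.147 0.048] [200.535 251.789]
tomato 0.95 [ 0.36  -0.147  0.05 ] [314.445 250.097]
salt_jar 0.8 [0.613 0.323 0.086] [130.892 153.132]
garlic 0.54 [ 0.626 -0.295  0.039] [365.72  149.904]
scene [[0.54, -0.387, 0.748, -0.485], [-0.842, -0.254, 0.476, -0.617], [0.006, -0.886, -0.463, 0.726], [0.0, 0.0, 0.0, 1.0]] 427.9580419011443
dish 0.7 [0.469
[... 523 characters left out ...]
6 [0.343 0.129 0.039] [196.606 226.546]
tomato 0.77 [ 0.351 -0.155  0.04 ] [279.433 255.427]
tomato 0.46 [ 0.441 -0.322  0.019] [349.009 265.157]
salt_jar 0.59 [0.614 0.312 0.074] [205.232 170.777]
garlic 0.58 [ 0.62  -0.305  0.036] [366.877 228.196]
{'time': 1.2, 'qpos': array([-1.214,  0.321, -0.07 ,  1.451,  0.023,  1.371, -0.057]), 'qd': array([ 0.002, -0.   ,  0.001, -0.   ,  0.   ,  0.001,  0.002]), 'joint_torque': array([ -0.   , -49.109,  -0.403, -31.278,  -0.064,   0.034,   0.   ]), 'eef_pos': array([0.218, 0.612, 0.223]), 'eef_rot': array([0.536, 3.096, 0.   ]), 'force': array([ 0.398, -1.099,  0.642]), 'torque': array([ 0.037, -0.008,  0.005]), 'gripper_width': 1.0016495294820535}
```

Run:
```python
import cv2
for n in ['top0','scene0']:
    a=cv2.imread(f'pics/{n}.png'); cv2.imwrite(f'pics/{n}b.png',cv2.resize(a,(800,600),interpolation=cv2.INTER_CUBIC))
```

```text
(no output)
```

View pics/top0b.png

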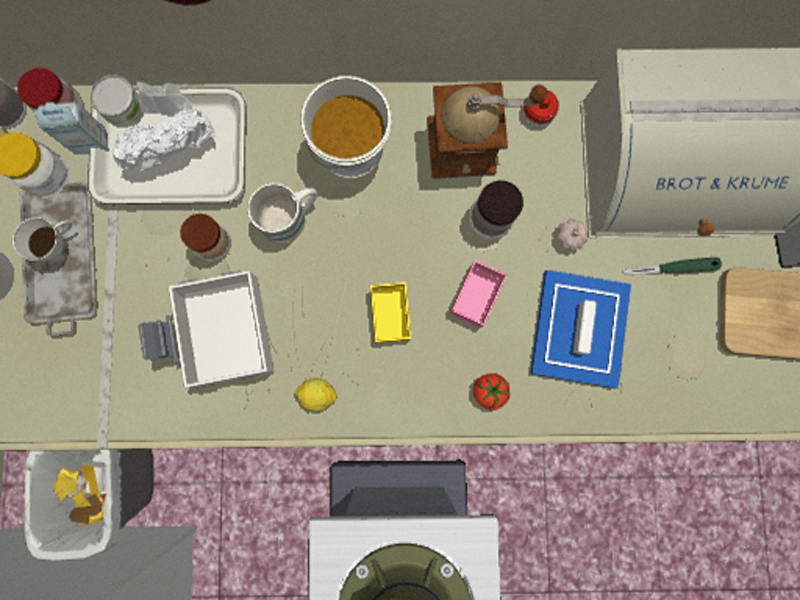

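View pics/scene0b.png

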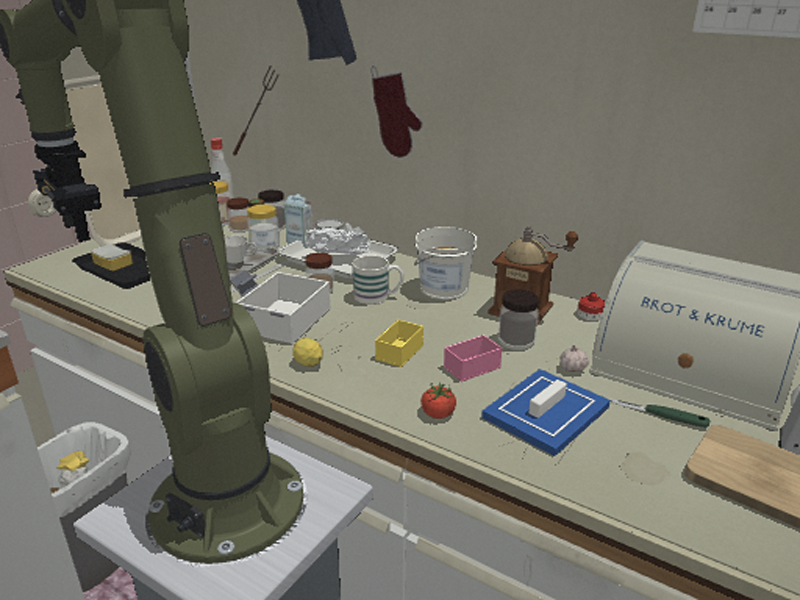

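The pictures show the yellow tub (390,312 in the enlarged top view), its pink look-alike (477,293), the lid (583,328), and the dish (220,330) with its clip leaning out on +y. I'll fit these precisely next.

```bash
cat > fit.py <<'E'
from h import *
from scipy.optimize import least_squares
def mask(img,kind):
    hsv=cv2.cvtColor(img,cv2.COLOR_RGB2HSV); H,S,V=[hsv[...,i] for i in range(3)]
    if kind=='yellow': m=(H>22)&(H<34)&(S>150)
    if kind=='blue': m=(H>95)&(H<120)&(S>130)
    if kind=='white': m=(S<18)&(V>150)
    return m.astype(np.uint8)
def blob(m,seed,rad=60):
    n,l,st,c=cv2.connectedComponentsWithStats(m)
    k=[i for i in range(1,n) if st[i,4]>60 and np.hypot(*(c[i]-seed))<rad]
    k=max(k,key=lambda i:st[i,4]); return (l==k).astype(np.uint8),st[k]
def sil(p,prm,L,W,z0,z1):
    x,y,t=prm; R=np.array([[np.cos(t),-np.sin(t)],[np.sin(t),np.cos(t)]])
    P=[pix(p,np.r_[np.array([x,y])+R@np.array([sx*L/2,sy*W/2]),z]) for sx in(-1,1) for sy in(-1,1) for z in(z0,z1)]
    return cv2.convexHull(np.float32(P))
def fit(p,m,init,L,W,z0,z1):
    # soft IoU at 8x subpixel
    ys,xs=np.nonzero(m); b=6; x0,y0,x1,y1=xs.min()-b,ys.min()-b,xs.max()+b,ys.max()+b
    S=8; big=cv2.resize(m[y0:y1,x0:x1].astype(np.float32),None,fx=S,fy=S,interpolation=cv2.INTER_LINEAR)
    def cost(q):
        h=sil(p,q,L,W,z0,z1)[:,0]; h=((h-[x0,y0]+0.5)*S-0.5)
        im=np.zeros_like(big); cv2.fillPoly(im,[np.round(h*16).astype(np.int32)],1.0,shift=4)
        return float(np.abs(im-big).sum()/S/S)
    from scipy.optimize import minimize
    best=min((minimize(cost,[init[0],init[1],t],method='Nelder-Mead',options=dict(initial_simplex=[[init[0],init[1],t],[init[0]+.02,init[1],t],[init[0],init[1]+.02,t],[init[0],init[1],t+.2]],xatol=1e-5,fatol=.01,maxiter=300)) for t in (init[2]-.3,init[2],init[2]+.3)),key=lambda o:o.fun)
    return best.x,best.fun,m.sum()
E
python3 - <<'E'
from fit import *
np.set_printoptions(precision=4,suppress=True)
for cam,seeds in [('top',dict(y=(249,199),b=(371,210),w=(140,210))),('scene',dict(y=(255,219),b=(349,265),w=(180,197)))]:
    p=snap(cam,cam+'1'); im=p['color']
    m,st=blob(mask(im,'yellow'),seeds['y'],30); print(cam,'tub',fit(p,m,[.49,.02,0],.096,.06,0,.046),st)
    m,st=blob(mask(im,'blue'),seeds['b'],30); m=cv2.fillPoly(m.copy(),[cv2.convexHull(np.argwhere(m)[:,::-1].astype(np.int32))],1)
    print('lid',fit(p,m,[.45,-.32,0],.183,.149,0,.018),st)
    try:
        m,st=blob(mask(im,'white'),seeds['w'],30); m=cv2.fillPoly(m.copy(),[cv2.convexHull(np.argwhere(m)[:,::-1].astype(np.int32))],1)
        print('dish',fit(p,m,[.47,.31,0],.17,.136,0,.072),st)
    except Exception as e: print(e)
    ov=im.copy()
    c=ov[160:280,60:220] if cam=='top' else ov[140:260,100:260]
    cv2.imwrite(f'pics/crop_{cam}.png',cv2.cvtColor(cv2.resize(c,None,fx=5,fy=5,interpolation=cv2.INTER_CUBIC),cv2.COLOR_RGB2BGR))
E
```

```text
top tub (array([0.495 , 0.0193, 0.0808]), np.float64(43.5777587890625), np.uint64(836)) [237 181  26  39 836]
lid (array([ 0.466 , -0.3112, -0.1819]), np.float64(88.98583984375), np.uint64(3852)) [ 340  173   64   75 1517]
dish (array([0.4683, 0.3148, 0.1875]), np.float64(883.06591796875), np.uint64(2841)) [ 118  174   53   73 2395]Traceback (most recent call last):
  File "<stdin>", line 5, in <module>
  File "fit.py", line 12, in blob
    k=max(k,key=lambda i:st[i,4]); return (l==k).astype(np.uint8),st[k]
ValueError: max() iterable argument is empty
```

View pics/crop_top.png

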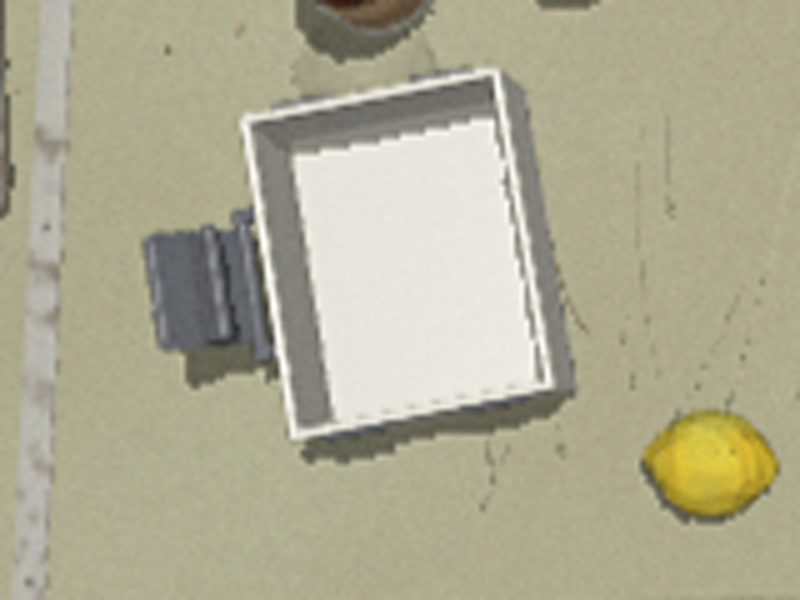

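The dish's rim corners show clearly in the enlarged crop at (245,117), (497,70), (552,385) and (293,437). The clip is to the left of it, leaning outward.

Run:
```python
from fit import *
np.set_printoptions(precision=4,suppress=True)
p=r.camera('top')
C=np.array([(245,117),(497,70),(552,385),(293,437)],float)
uv=(C+.5)/5-.5+[60,160]
W=np.array([ray(p,u,v,.072) for u,v in uv]); print(W,'c',W.mean(0))
for i in range(4): print(np.linalg.norm(W[i]-W[i-1]))
t=[np.arctan2(*(a-b)[:2][::-1]) for a,b in((W[0],W[3]),(W[1],W[2]))]; print('yaw',t)
t2=[np.arctan2(*(a-b)[:2][::-1])-np.pi/2 for a,b in((W[0],W[1]),(W[3],W[2]))]; print('yaw',t2)
# clip outer edge pixels
for z in(.07,.08,.09): print(ray(p,*((np.array([152,290])+.5)/5-.5+[60,160]),z))
im=p['color']
def crop(im,x,y,n,w=100,h=75,f=8):
    cv2.imwrite(f'pics/{n}.png',cv2.cvtColor(cv2.resize(im[y:y+h,x:x+w],None,fx=f,fy=f,interpolation=cv2.INTER_CUBIC),cv2.COLOR_RGB2BGR))
crop(im,200,162,'ctub'); crop(im,322,170,'clid')
q=r.camera('scene'); crop(q['color'],110,140,'csd',125,94,6); crop(q['color'],205,180,'cst')
```

```text
[[0.5377 0.3828 0.072 ]
 [0.5609 0.2531 0.072 ]
 [0.3983 0.2222 0.072 ]
 [0.3736 0.3528 0.072 ]] c [0.4676 0.3027 0.072 ]
0.1668006687947703
0.13172062145733027
0.1655216255887407
0.1328787391321453
yaw [np.float64(0.1809724374557312), np.float64(0.18796062254884155)]
yaw [np.float64(0.17723359390975646), np.float64(0.1869222817530265)]
[0.449  0.4279 0.07  ]
[0.4482 0.424  0.08  ]
[0.4475 0.4202 0.09  ]
```

View pics/ctub.png

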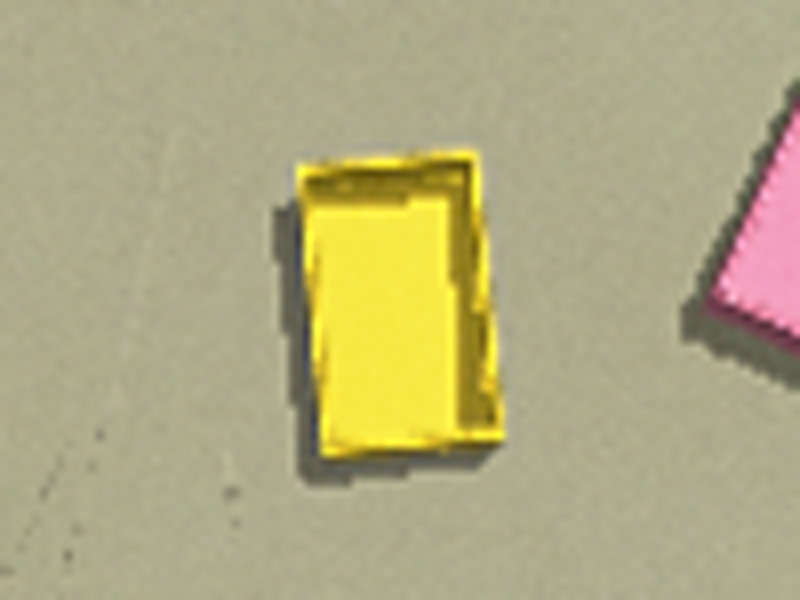

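View pics/clid.png

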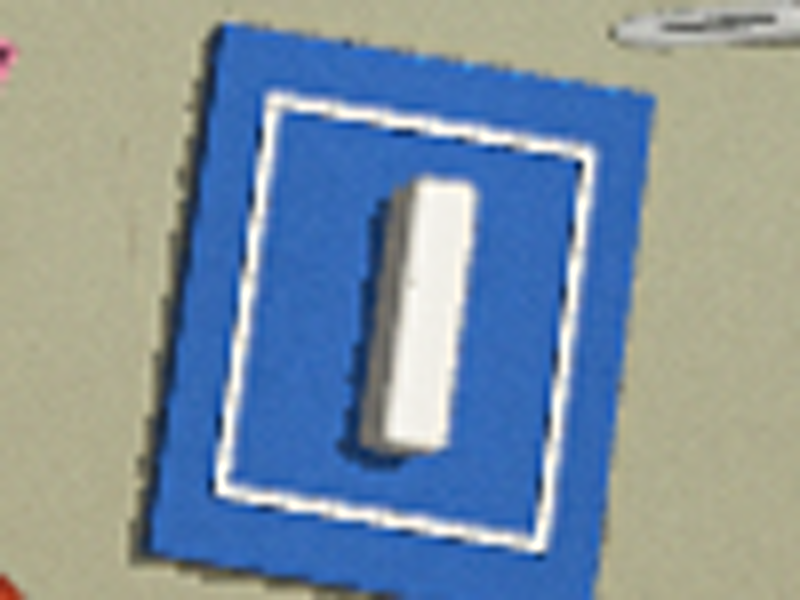

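View pics/csd.png

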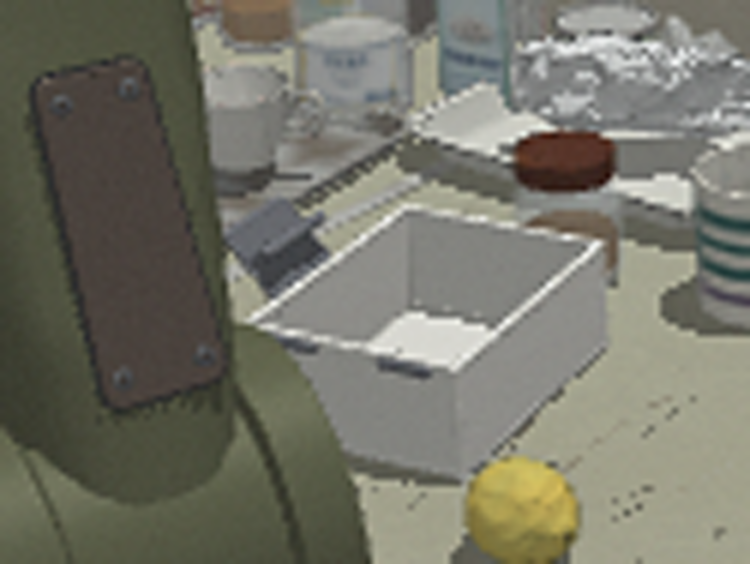

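View pics/cst.png

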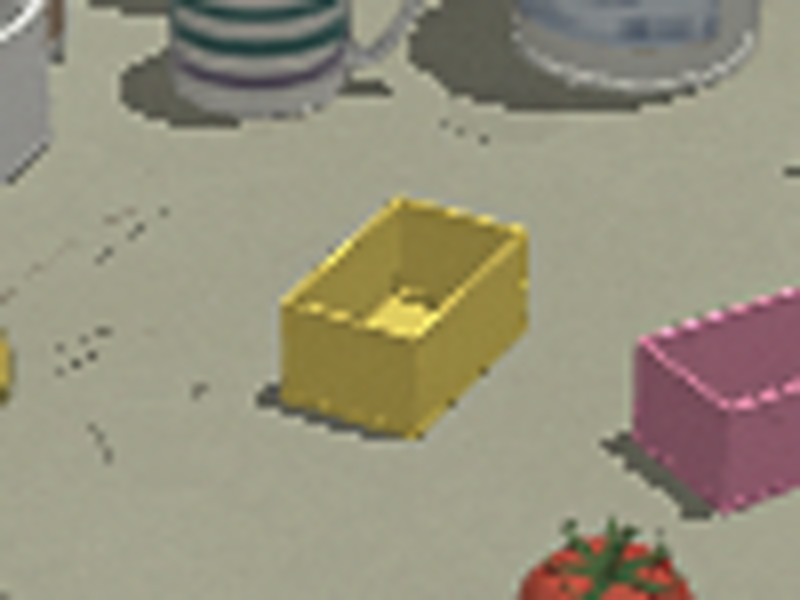

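The tub's rim corners read (298,165), (478,152), (503,437) and (322,457) in its crop, and the lid's plate and grip bar are equally clear. I'll compute their poses from these.

```bash
cat >> h.py <<'E'
def corners(p,C,off,f,z):
    uv=(np.array(C,float)+.5)/f-.5+np.array(off); W=np.array([ray(p,u,v,z) for u,v in uv])
    a=W[0]-W[3]+W[1]-W[2]; b=W[0]-W[1]+W[3]-W[2]
    return W.mean(0)[:2].round(4),'yaw',np.arctan2(a[1],a[0]).round(3),(np.arctan2(b[1],b[0])-np.pi/2).round(3),'L',np.linalg.norm(a).round(4)/2,'W',np.linalg.norm(b).round(4)/2
def go(tx,ty,tz,yaw):
    "needed shift in tool axes (cm) & turn (deg) for TCP target, tool y (mod 180) at world angle yaw+90"
    from scipy.spatial.transform import Rotation as Ro
    s=r.sense(); R=Ro.from_rotvec(s['eef_rot']).as_matrix(); d=R.T@(np.array([tx,ty,tz])-s['eef_pos'])
    a=np.arctan2(R[1,1],R[0,1]); e=((yaw+np.pi/2-a)+np.pi/2)%np.pi-np.pi/2
    print('t',round(s['time'],2),'pos',s['eef_pos'].round(4),'cm',(d*100).round(2),'turn',round(-np.degrees(e),1),'tilt',R[:,2].round(3),'q',s['qpos'].round(2),'F',s['force'].round(1),'w',round(s['gripper_width'],3))
E
python3 - <<'E'
from h import *
p=r.camera('top'); q=r.camera('scene')
print('tub',corners(p,[(298,165),(478,152),(503,437),(322,457)],(200,162),8,.046))
print('tubS',corners(q,[(401,198),(527,230),(415,335),(283,302)],(205,180),8,.046))
print('bar',corners(p,[(415,178),(477,182),(447,450),(383,450)],(322,170),8,.048))
print('frame',corners(p,[(268,93),(596,150),(543,550),(217,492)],(322,170),8,.018))
print('dishS',corners(q,[(410,207),(602,242),(458,370),(255,322)],(110,140),6,.072))
go(.495,.0175,.15,.08)
E
```

```text
tub (array([0.4943, 0.0191]), 'yaw', np.float64(0.073), np.float64(0.081), 'L', np.float64(0.0959), 'W', np.float64(0.05965))
tubS (array([0.5002, 0.0188]), 'yaw', np.float64(0.071), np.float64(0.114), 'L', np.float64(0.09415), 'W', np.float64(0.05695))
bar (array([ 0.4653, -0.3103]), 'yaw', np.float64(-0.166), np.float64(-0.043), 'L', np.float64(0.0898), 'W', np.float64(0.02065))
frame (array([ 0.4662, -0.3112]), 'yaw', np.float64(-0.18), np.float64(-0.187), 'L', np.float64(0.13685), 'W', np.float64(0.1111))
dishS (array([0.4732, 0.3002]), 'yaw', np.float64(0.194), np.float64(0.172), 'L', np.float64(0.1653), 'W', np.float64(0.13005))
t 1.5 pos [0.2185 0.6122 0.2226] cm [-46.03 -46.72   7.26] turn -24.2 tilt [ 0.  0. -1.] q [-1.21  0.32 -0.07  1.45  0.02  1.37 -0.06] F [ 0.5  1.1 -0.1] w 0.997
```

```bash
python3 -m handwheel '[[[1,-4.2,-4.25,0,0],[1,-4.2,-4.25,0,0],[1,-4.2,-4.25,0,0],[1,-4.2,-4.25,0,0],[1,-4.2,-4.25,0,0],[1,-4.2,-4.25,0,0],[1,-4.2,-4.25,0,0],[1,-4.2,-4.25,0,0],[1,-4.2,-4.25,0,0],[1,-4.2,-4.25,0.5,0]]]' 20; python3 -c "
from h import *
go(.496,.019,.10,.078)"
```

```text
time: 2.75
eef_pos: [0.4722, 0.0691, 0.2183]
eef_rot: [0.535, 3.094, 0.003]
force: [1.4, -0.4, -0.5]
gripper_width: 1.001
t 2.75 pos [0.4722 0.0691 0.2183] cm [-3.9  -3.94 11.83] turn -24.1 tilt [ 0.002  0.001 -1.   ] q [-0.66 -0.07  0.44  1.89  0.03  1.31  1.  ] F [ 1.4 -0.4 -0.5] w 1.001
```

```bash
python3 -m handwheel '[[[1,-3.9,-3.94,0,0],[1,0,0,4,-8],[1,0,0,4,-8],[1,0,0,0,-8],[1,0,0,0,0],[1,0,0,0,0]]]'; python3 -c "
from h import *
go(.496,.019,.024,.078); snap('top','a1');snap('scene','a2')"
```

```text
time: 3.5
eef_pos: [0.4952, 0.0207, 0.1382]
eef_rot: [-0.116, 3.138, 0.001]
force: [0.8, -0.1, -0.2]
gripper_width: 0.999
t 3.5 pos [0.4952 0.0207 0.1382] cm [-0.05 -0.17 11.42] turn -0.2 tilt [ 0.001  0.    -1.   ] q [-0.59  0.05  0.51  1.95 -0.03  1.15  1.58] F [ 0.8 -0.1 -0.2] w 0.999
```

View pics/a2.png

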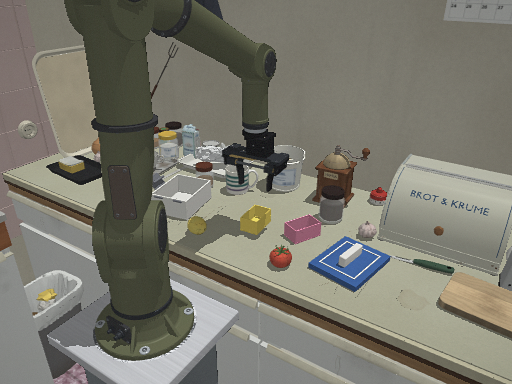

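The gripper is over the tub at (255,220), with its jaws in line.

```bash
python3 -m handwheel '[[[1,0,-0.17,4,0],[1,0,0,4,0],[1,0,0,3.6,0],[1,0,0,0,0],[0.5,0,0,0,0],[0.5,0,0,0,0],[0.5,0,0,0,0],[0.5,0,0,0,0]]]' 20; python3 -c "
from h import *
go(.496,.019,.021,.078)"
```

```text
time: 4.6
eef_pos: [0.4957, 0.0188, 0.0225]
eef_rot: [-0.119, 3.138, 0.0]
force: [-0.6, -1.7, 5.3]
gripper_width: 0.691
t 4.6 pos [0.4957 0.0188 0.0225] cm [-0.03  0.02  0.15] turn -0.1 tilt [ 0.002  0.    -1.   ] q [-0.56  0.21  0.51  2.06 -0.13  0.9   1.67] F [-0.6 -1.7  5.3] w 0.691
```

```bash
python3 -m handwheel '[[[0.5,0,0,-4,0],[0.5,0,0,-5,0],[0.5,0,0,-5,0],[0.5,0,0,0,0]]]' 20; python3 -c "
from h import *
go(.469,.302,.17,.183); snap('scene','a3')"
```

```text
time: 5.1
eef_pos: [0.4976, 0.0192, 0.1656]
eef_rot: [-0.119, 3.131, 0.004]
force: [1.0, -0.9, -2.3]
gripper_width: 0.685
t 5.1 pos [0.4976 0.0192 0.1656] cm [ 0.7  28.42 -0.39] turn -6.1 tilt [ 0.008  0.003 -1.   ] q [-0.61  0.02  0.53  1.92 -0.01  1.2   1.57] F [ 1.  -0.9 -2.3] w 0.685
```

View pics/a3.png

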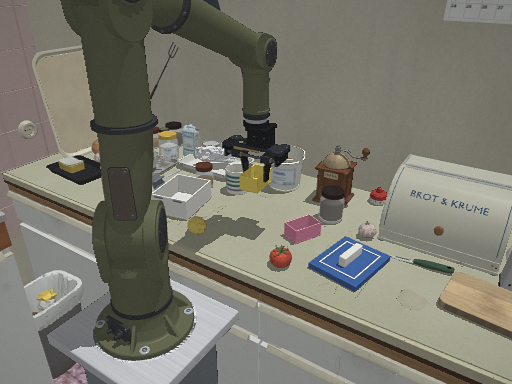

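The tub is held, and it's off the worktop at (257,178). Now over to the dish.

```bash
python3 -m handwheel '[[[0.5,0.1,4,0,0],[0.5,0.1,5,0,0],[0.5,0.1,5,0,0],[0.5,0.1,5,0,0],[0.5,0.1,5,0,0],[0.5,0.1,4.4,0,0],[0.5,0,0,0,-6.1],[0.5,0,0,0,0],[0.5,0,0,0,0],[0.5,0,0,0,0]]]' 20; python3 -c "
from h import *
go(.469,.302,.12,.183); snap('top','a4')
p=snap('scene','a5');
cv2.imwrite('pics/a6.png',cv2.cvtColor(cv2.resize(p['color'][110:260,120:320],None,fx=4,fy=4,interpolation=2),cv2.COLOR_RGB2BGR))"
```

```text
time: 6.4
eef_pos: [0.4674, 0.3007, 0.1612]
eef_rot: [0.283, -3.128, 0.0]
force: [0.8, 0.1, -1.3]
gripper_width: 0.69
t 6.4 pos [0.4674 0.3007 0.1612] cm [-0.19  0.1   4.12] turn -0.2 tilt [-0. -0. -1.] q [-0.87  0.16  0.28  1.78 -0.05  1.21  1.17] F [ 0.8  0.1 -1.3] w 0.69
```

View pics/a4.png

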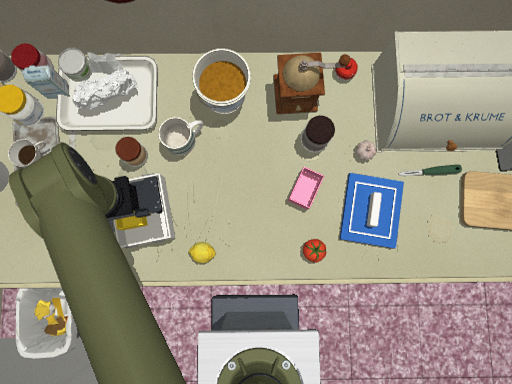

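View pics/a6.png

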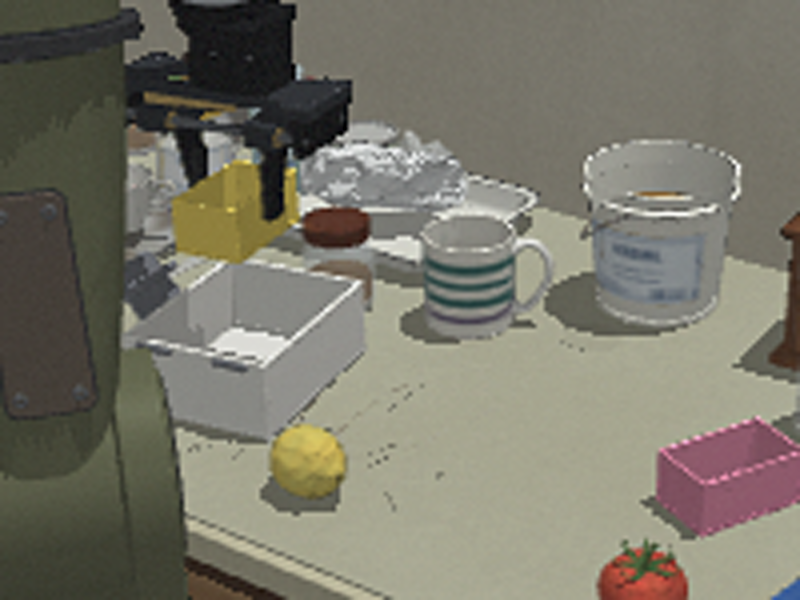

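```bash
python3 -m handwheel '[[[0.5,-0.15,0.1,4,0],[0.5,0,0,4,0],[0.5,0,0,2,0],[0.5,0,0,1.5,0],[0.5,0,0,1,0],[0.5,0,0,0.5,0],[0.5,0,0,0,0]]]' 20; python3 -c "
from h import *
go(.469,.302,.0295,.183); 
p=snap('scene','a7');
cv2.imwrite('pics/a8.png',cv2.cvtColor(cv2.resize(p['color'][110:260,120:320],None,fx=4,fy=4,interpolation=2),cv2.COLOR_RGB2BGR))"
```

```text
time: 7.38
eef_pos: [0.4688, 0.3029, 0.0318]
eef_rot: [-0.286, 3.128, 0.0]
force: [-0.2, -0.8, -2.7]
gripper_width: 0.691
t 7.38 pos [0.4688 0.3029 0.0318] cm [-0.   -0.1   0.23] turn -0.0 tilt [ 0.  0. -1.] q [-0.85  0.3   0.27  1.89 -0.1   0.96  1.21] F [-0.2 -0.8 -2.7] w 0.691
```

View pics/a8.png

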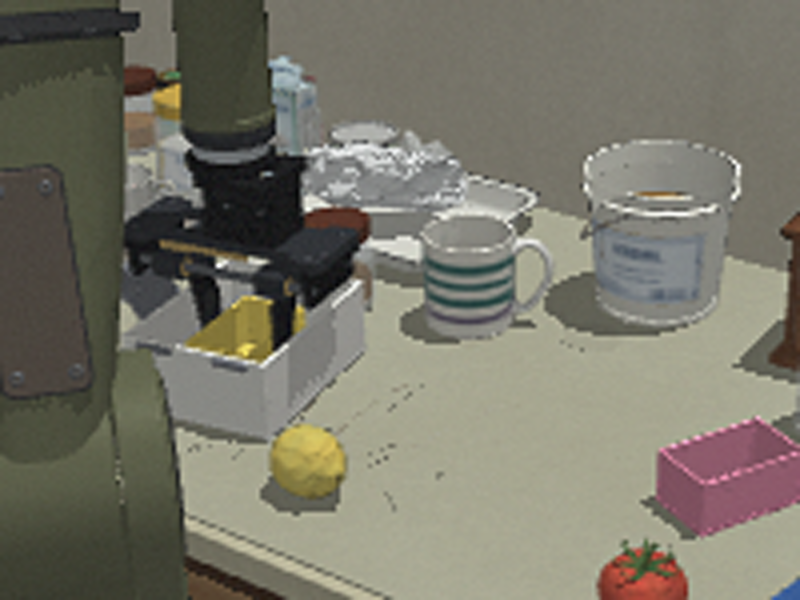

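The tub is down inside the dish, clear of its walls. I'll lower the last 2 mm, open partway and lift out.

```bash
python3 -m handwheel '[[[0.5,0,0,0.25,0],[0.82,0,0,0,0],[0.82,0,0,0,0],[0.82,0,0,0,0],[0.82,0,0,-3,0],[0.82,0,0,-5,0],[0.82,0,0,-6,0],[0.82,0,0,0,0]]]' 20; python3 -c "
from h import *
go(.466,-.311,.17,-.183)"
```

```text
time: 8.43
eef_pos: [0.4717, 0.3048, 0.1749]
eef_rot: [-0.285, 3.12, 0.01]
force: [0.6, 0.9, 0.2]
gripper_width: 0.818
t 8.43 pos [0.4717 0.3048 0.1749] cm [ 1.173e+01 -6.046e+01  5.000e-02] turn 20.9 tilt [ 0.008  0.007 -1.   ] q [-0.88  0.15  0.28  1.76 -0.05  1.22  1.17] F [0.6 0.9 0.2] w 0.818
```

```bash
python3 -m handwheel '[[[0.82,1.17,-6.04,0,0],[0.82,1.17,-6.04,0,0],[0.82,1.17,-6.04,0,0],[0.82,1.17,-6.04,0,0],[0.82,1.17,-6.04,0,0],[0.82,1.17,-6.04,0,0],[0.82,1.17,-6.04,0,0],[0.82,1.17,-6.04,0,0],[0.82,1.17,-6.04,0,0],[0.82,1.17,-6.04,0,0]]]' 20; python3 -m handwheel '[[[0.82,0,0,0,10.4],[0.82,0,0,0,10.4],[0.82,0,0,0,0],[0.82,0,0,0,0]]]'; python3 -c "
from h import *
go(.466,-.311,.024,-.183)
p=snap('top','b1')
def cr(x,y,n,w=100,h=75,f=8):
    cv2.imwrite(f'pics/{n}.png',cv2.cvtColor(cv2.resize(p['color'][y:y+h,x:x+w],None,fx=f,fy=f,interpolation=2),cv2.COLOR_RGB2BGR))
cr(70,165,'b2'); p=snap('scene','b3')"
```

```text
time: 9.68
eef_pos: [0.4629, -0.3138, 0.1686]
eef_rot: [-0.287, 3.128, 0.001]
force: [0.5, 1.1, 0.1]
gripper_width: 0.815
time: 10.18
eef_pos: [0.4631, -0.312, 0.1687]
eef_rot: [-0.278, -3.129, -0.0]
force: [0.2, 0.7, 0.2]
gripper_width: 0.818
t 10.18 pos [ 0.4631 -0.312   0.1687] cm [-0.27  0.15 14.47] turn 0.3 tilt [-0.  0. -1.] q [-0.27  0.22  0.93  1.78 -0.19  1.23  2.1 ] F [0.2 0.7 0.2] w 0.818
```

View pics/b2.png

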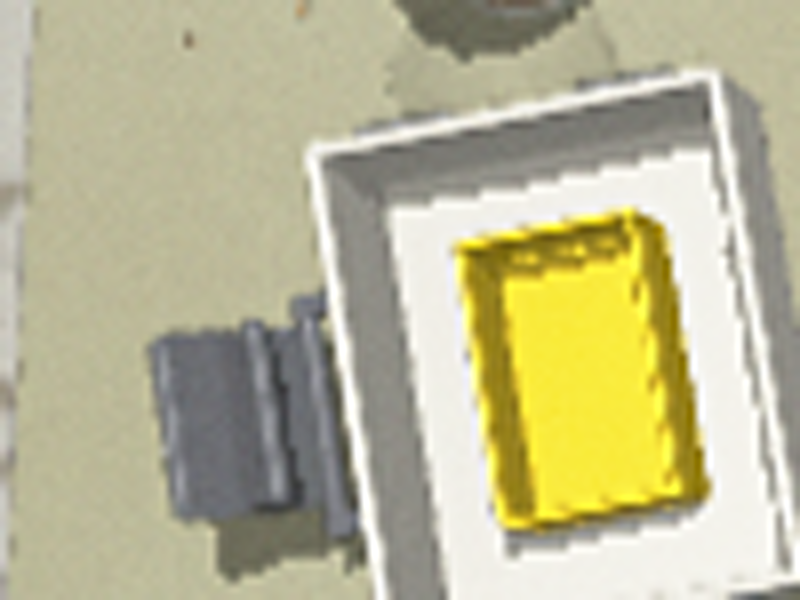

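View pics/b3.png

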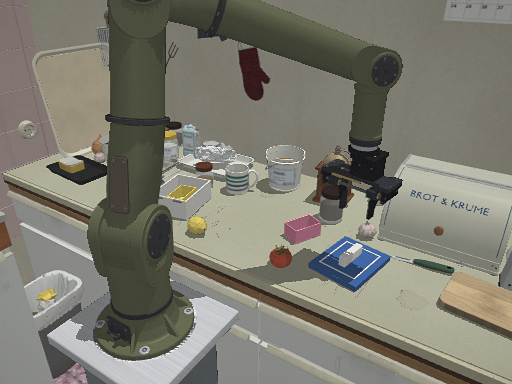

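The tub stands upright in the middle of the dish and the dish hasn't moved. Descending onto the lid's grip bar.

```bash
python3 -m handwheel '[[[0.82,-0.27,0.15,4,0],[0.82,0,0,5,0],[0.82,0,0,3.5,0],[0.82,0,0,2.2,0],[0.82,0,0,0,0],[0.1,0,0,0,0],[0.1,0,0,0,0],[0.1,0,0,0,0],[0.1,0,0,0,0],[0.1,0,0,0,0]]]' 40; python3 -m handwheel '[[[0.1,0,0,0,0],[0.1,0,0,0,0]]]' ; python3 -c "
from h import *
go(.466,-.311,.022,-.183)"
```

```text
time: 11.52
eef_pos: [0.4662, -0.3113, 0.0221]
eef_rot: [0.283, 3.129, 0.0]
force: [-0.3, 0.7, -0.9]
gripper_width: 0.338
time: 11.78
eef_pos: [0.4661, -0.3115, 0.0221]
eef_rot: [0.283, 3.129, -0.0]
force: [-0.5, -0.9, 0.9]
gripper_width: 0.25
t 11.78 pos [ 0.4661 -0.3115  0.0221] cm [0.02 0.04 0.01] turn 0.1 tilt [ 0. -0. -1.] q [-0.16  0.42  0.84  1.91 -0.38  0.97  2.24] F [-0.5 -0.9  0.9] w 0.25
```

```bash
python3 -m handwheel '[[[0.1,0,0,-2,0],[0.1,0,0,-4,0],[0.1,0,0,-5,0],[0.1,0,0,-5,0],[0.1,0,0,0,0]]]' 40; python3 -c "
from h import *
go(.469,.302,.182,.183)
snap('scene','c1')"
```

```text
time: 12.4
eef_pos: [0.4682, -0.3135, 0.1872]
eef_rot: [0.283, 3.12, -0.003]
force: [0.4, 0.4, -2.6]
gripper_width: 0.249
t 12.4 pos [ 0.4682 -0.3135  0.1872] cm [11.   60.56  0.35] turn -20.9 tilt [ 0.008 -0.003 -1.   ] q [-0.29  0.21  0.95  1.75 -0.18  1.26  2.09] F [ 0.4  0.4 -2.6] w 0.249
```

View pics/c1.png

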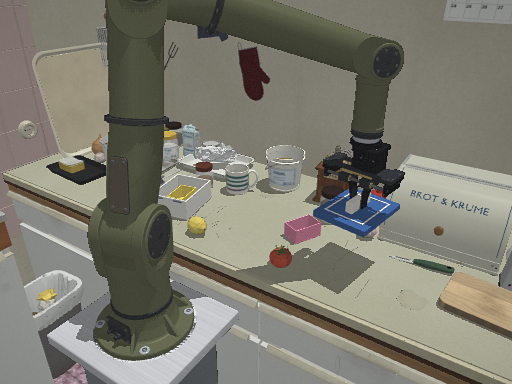

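The lid is held level, clear of the jar. Carrying it over.

```bash
python3 -m handwheel '[[[0.1,0.8,4,0,0],[0.1,1.05,5.8,0,0],[0.1,1.05,5.8,0,0],[0.1,1.05,5.8,0,0],[0.1,1.05,5.8,0,0],[0.1,1.05,5.8,0,0],[0.1,1.05,5.8,0,0],[0.1,1.05,5.8,0,0],[0.1,1.05,5.8,0,0],[0.1,1.0,5.8,0,0]]]' 40; python3 -m handwheel '[[[0.1,0.8,4.5,0,0],[0.1,0,0,0,-10.4],[0.1,0,0,0,-10.5],[0.1,0,0,0,0],[0.1,0,0,0,0],[0.1,0,0,0,0]]]'; python3 -c "
from h import *
go(.469,.302,.14,.183)
p=snap('scene','c2')
cv2.imwrite('pics/c3.png',cv2.cvtColor(cv2.resize(p['color'][110:260,100:300],None,fx=4,fy=4,interpolation=2),cv2.COLOR_RGB2BGR))
p=snap('top','c4')
cv2.imwrite('pics/c5.png',cv2.cvtColor(cv2.resize(p['color'][130:280,60:260],None,fx=4,fy=4,interpolation=2),cv2.COLOR_RGB2BGR))"
```

```text
time: 13.7
eef_pos: [0.4655, 0.2609, 0.1808]
eef_rot: [-0.283, -3.127, 0.003]
force: [2.0, -0.1, -1.0]
gripper_width: 0.248
time: 14.45
eef_pos: [0.4667, 0.3052, 0.1819]
eef_rot: [0.286, -3.128, 0.0]
force: [0.3, -0.1, -0.6]
gripper_width: 0.247
t 14.45 pos [0.4667 0.3052 0.1819] cm [-0.17 -0.36  4.19] turn -0.0 tilt [-0. -0. -1.] q [-0.96  0.15  0.37  1.75 -0.06  1.25  1.18] F [ 0.3 -0.1 -0.6] w 0.247
```

View pics/c3.png

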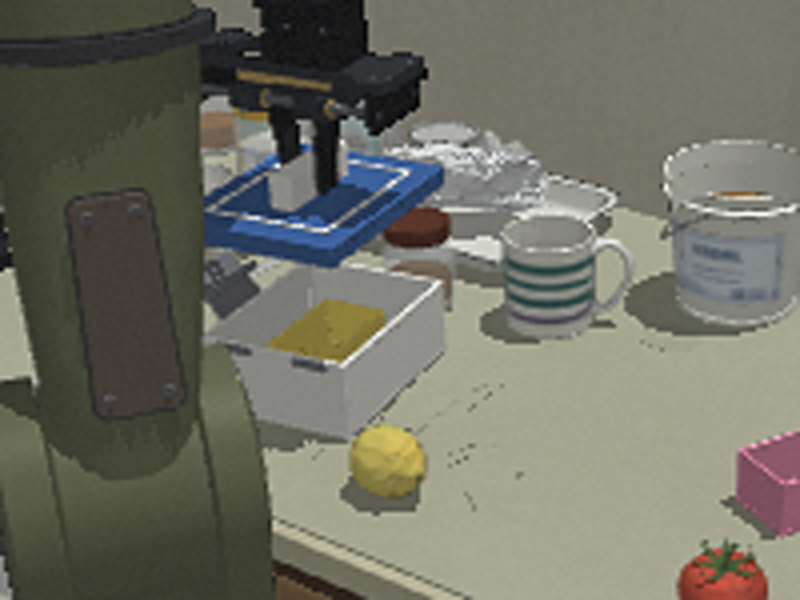

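View pics/c5.png

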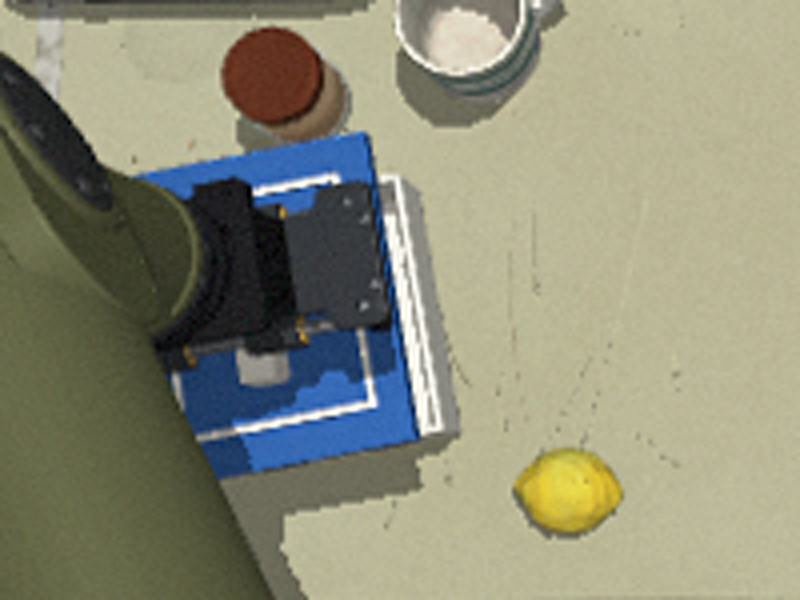

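The lid hangs over the dish. Its right-hand corners are at (366,131) and (419,437) in the top crop, so I'll check its offset from the dish in that same picture.

Run:
```python
from h import *
p=r.camera('top')
t=.183; R=np.array([[np.cos(t),-np.sin(t)],[np.sin(t),np.cos(t)]])
def f(c): return (np.array(c)+.5)/4-.5+[60,130]
a=ray(p,*f((366,131)),.178); b=ray(p,*f((419,437)),.178)
print('lid yaw',np.arctan2(*(a-b)[:2][::-1]),np.linalg.norm(a-b), a[:2]-R@[.0915,-.0745], b[:2]-R@[-.0915,-.0745])
# project predicted lid + dish outlines onto upsampled image
s=r.sense()
im=cv2.resize(p['color'],None,fx=8,fy=8,interpolation=2)
def draw(c,t,L,W,z,col):
    R=np.array([[np.cos(t),-np.sin(t)],[np.sin(t),np.cos(t)]])
    P=[(pix(p,np.r_[c+R@[sx*L/2,sy*W/2],z])+.5)*8-.5 for sx,sy in((1,1),(1,-1),(-1,-1),(-1,1))]
    cv2.polylines(im,[np.round(P).astype(int)],True,col,1)
draw(s['eef_pos'][:2],.183,.183,.149,.178,(255,0,0))
draw(np.array([.4676,.3027]),.183,.17,.136,.072,(0,255,0))
x,y=100,158
cv2.imwrite('pics/c6.png',cv2.cvtColor(im[y*8:y*8+600,x*8:x*8+600],cv2.COLOR_RGB2BGR))
```

```text
lid yaw 0.18850186163451732 0.18127032189706227 [0.46514679 0.30527305] [0.46703178 0.30460765]
```

View pics/c6.png

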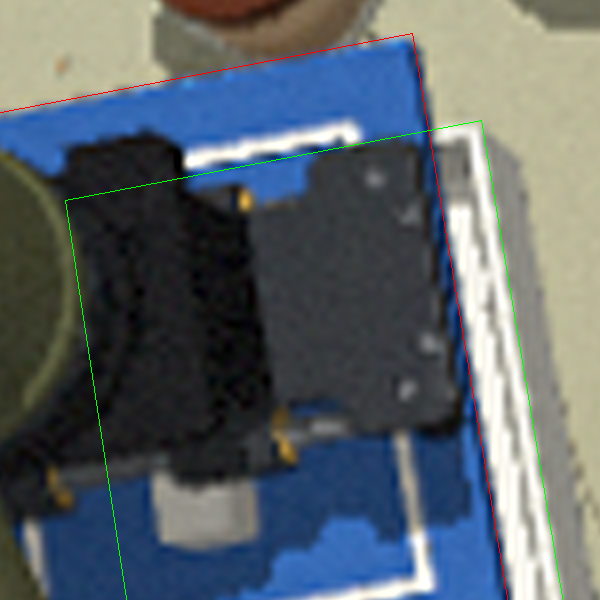

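```bash
python3 -m handwheel '[[[0.1,-0.08,-0.3,3,0],[0.1,0,0,3,0],[0.1,0,0,2,0],[0.1,0,0,0.3,0],[0.1,0,0,0,0],[0.1,0,0,0,0]]]' 40; python3 -c "
from h import *
go(.468,.3025,.09,.183)
p=snap('scene','d2')
cv2.imwrite('pics/d3.png',cv2.cvtColor(cv2.resize(p['color'][140:240,110:243],None,fx=6,fy=6,interpolation=2),cv2.COLOR_RGB2BGR))
p=snap('top','d4')
cv2.imwrite('pics/d5.png',cv2.cvtColor(cv2.resize(p['color'][160:260,100:200],None,fx=6,fy=6,interpolation=2),cv2.COLOR_RGB2BGR))"
```

```text
time: 15.35
eef_pos: [0.4689, 0.3032, 0.1003]
eef_rot: [-0.289, 3.127, 0.002]
force: [0.3, -0.6, -1.4]
gripper_width: 0.248
t 15.35 pos [0.4689 0.3032 0.1003] cm [ 0.1  -0.05  1.03] turn 0.1 tilt [ 0.002  0.001 -1.   ] q [-0.95  0.22  0.37  1.84 -0.09  1.09  1.21] F [ 0.3 -0.6 -1.4] w 0.248
```

View pics/d3.png

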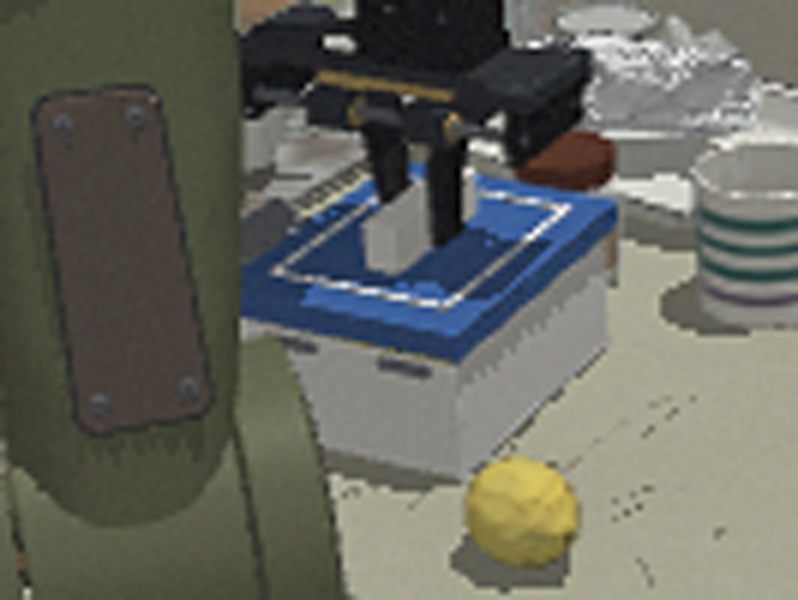

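View pics/d5.png

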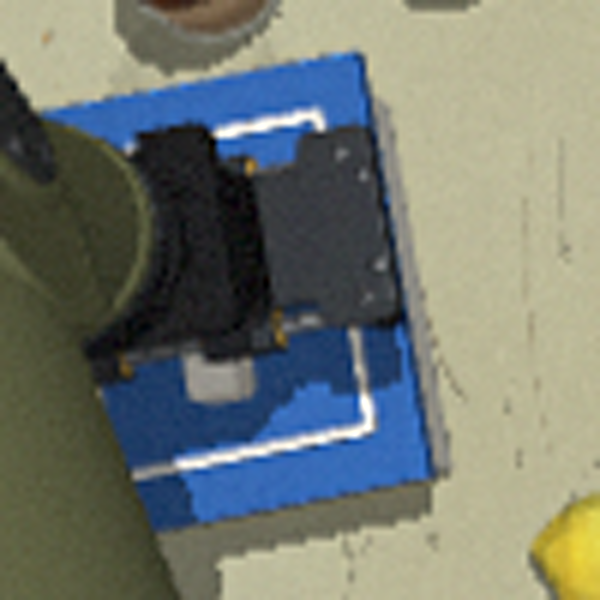

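```bash
python3 -m handwheel '[[[0.1,0.07,-0.05,0.3,0],[0.1,0,0,0.3,0],[0.1,0,0,0.3,0],[0.1,0,0,0,0],[0.1,0,0,0,0]]]' 40; python3 -c "
from h import *
go(.468,.3025,.09,.183)
s=r.sense();print(s['torque'])
p=snap('scene','e2')
cv2.imwrite('pics/e3.png',cv2.cvtColor(cv2.resize(p['color'][140:240,110:243],None,fx=6,fy=6,interpolation=2),cv2.COLOR_RGB2BGR))"
```

```text
time: 16.08
eef_pos: [0.468, 0.3022, 0.0902]
eef_rot: [-0.289, 3.127, 0.0]
force: [0.7, 0.8, -0.8]
gripper_width: 0.251
t 16.07 pos [0.468  0.3022 0.0902] cm [-0.01  0.03  0.02] turn 0.1 tilt [ 0.001  0.    -1.   ] q [-0.95  0.23  0.37  1.85 -0.1   1.07  1.21] F [ 0.7  0.8 -0.8] w 0.251
[ 0.08903502 -0.37670334  0.00808663]
```

View pics/e3.png

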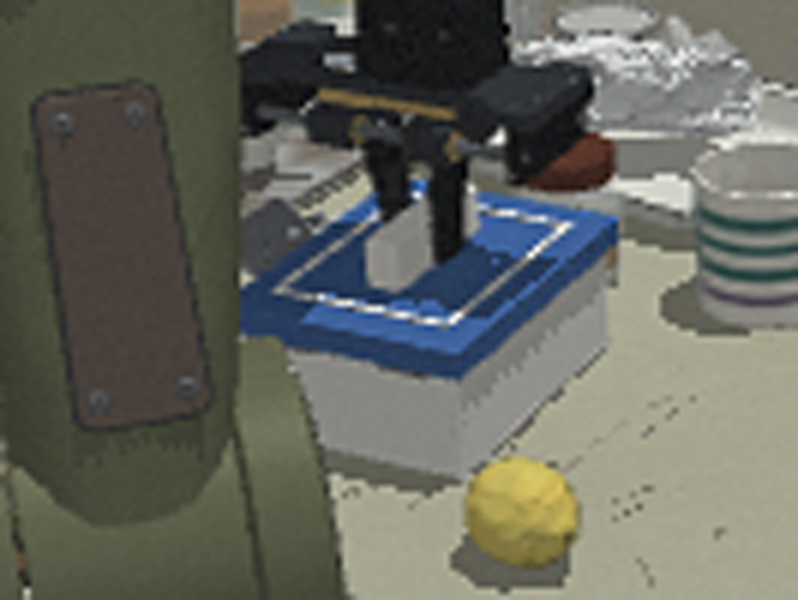

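The skirt is over the rim with no side force showing. Pressing on in small steps.

```bash
python3 -m handwheel '[[[0.1,0,0,0.2,0],[0.1,0,0,0.2,0],[0.1,0,0,0,0]]]' 60; python3 -c "
from h import *
go(.468,.3025,.08,.183)
s=r.sense();print(s['torque'])"
```

```text
time: 16.5
eef_pos: [0.4678, 0.3024, 0.0863]
eef_rot: [-0.289, 3.128, 0.001]
force: [0.7, -0.3, 2.5]
gripper_width: 0.245
t 16.5 pos [0.4678 0.3024 0.0863] cm [-0.02  0.    0.63] turn 0.1 tilt [ 0.001  0.001 -1.   ] q [-0.95  0.24  0.37  1.86 -0.1   1.06  1.21] F [ 0.7 -0.3  2.5] w 0.245
[ 0.20195526 -0.28472986  0.0415303 ]
```

```bash
python3 -m handwheel '[[[0.1,0,0,0.2,0],[0.1,0,0,0.2,0],[0.1,0,0,0,0]]]' 60; python3 -c "
from h import *
go(.468,.3025,.08,.183)
s=r.sense();print(s['torque'])"; python3 -m handwheel '[[[0.1,0,0,0.2,0],[0.1,0,0,0,0]]]' 60; python3 -c "
from h import *
go(.468,.3025,.08,.183)
s=r.sense();print(s['torque'])"
```

```text
time: 16.88
eef_pos: [0.4674, 0.3017, 0.0811]
eef_rot: [0.289, -3.128, 0.001]
force: [3.5, 0.6, -4.9]
gripper_width: 0.245
t 16.88 pos [0.4674 0.3017 0.0811] cm [-0.07  0.07  0.11] turn 0.1 tilt [-0.    -0.001 -1.   ] q [-0.94  0.24  0.37  1.86 -0.1   1.05  1.22] F [ 3.5  0.6 -4.9] w 0.245
[ 0.23462964 -0.60044242  0.03820771]
time: 17.12
eef_pos: [0.4678, 0.3019, 0.0801]
eef_rot: [-0.289, 3.128, -0.0]
force: [2.7, -0.1, -1.8]
gripper_width: 0.246
t 17.12 pos [0.4678 0.3019 0.0801] cm [-0.03  0.06  0.01] turn 0.1 tilt [ 0. -0. -1.] q [-0.94  0.25  0.37  1.86 -0.1   1.05  1.22] F [ 2.7 -0.1 -1.8] w 0.246
[ 0.08632103 -0.55970249 -0.01622331]
```

```bash
python3 -m handwheel '[[[0.1,0,0,0.2,0],[0.1,0,0,0.15,0],[0.1,0,0,0,0]]]' 60; python3 -c "
from h import *
go(.468,.3025,.08,.183)
s=r.sense();print(s['torque'])
p=snap('scene','f2')
cv2.imwrite('pics/f3.png',cv2.cvtColor(cv2.resize(p['color'][140:240,110:243],None,fx=6,fy=6,interpolation=2),cv2.COLOR_RGB2BGR))"
```

```text
time: 17.5
eef_pos: [0.4678, 0.3019, 0.08]
eef_rot: [0.288, -3.128, -0.001]
force: [-5.1, -5.3, 20.2]
gripper_width: 0.246
t 17.5 pos [0.4678 0.3019 0.08  ] cm [-0.03  0.05 -0.  ] turn 0.1 tilt [-0.     0.001 -1.   ] q [-0.94  0.25  0.37  1.86 -0.1   1.05  1.22] F [-5.1 -5.3 20.2] w 0.246
[-1.12790525  1.07591266  0.00518612]
```

View pics/f3.png

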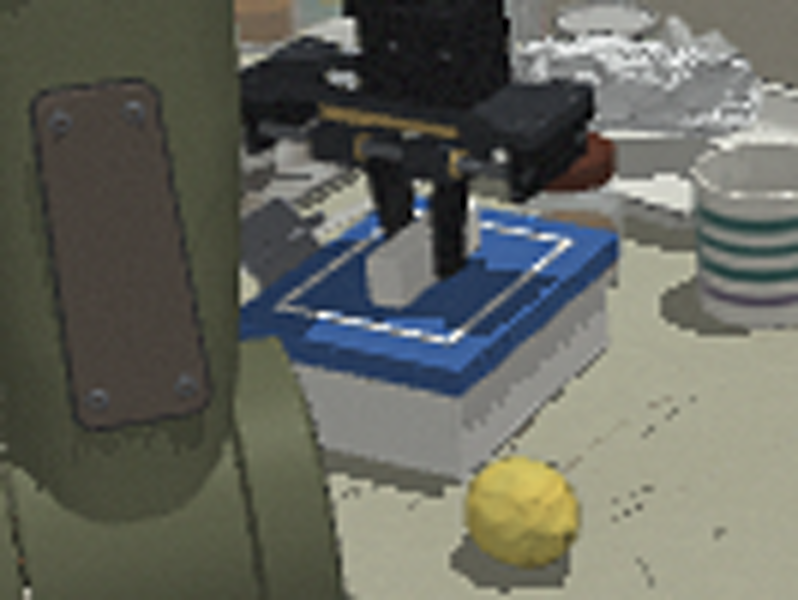

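It stopped hard at TCP 0.080 with 20 N, which matches the home height (lid underside at 58 mm). Releasing and lifting off.

```bash
python3 -m handwheel '[[[0.1,0,0,-0.35,0],[0.5,0,0,0,0],[0.5,0,0,0,0],[0.5,0,0,0,0],[0.5,0,0,-4,0],[0.5,0,0,-5,0],[0.5,-3,0,0,0],[0.2,-5,0,0,0],[0,-5,0,0,0],[0,0,0,0,0]]]' 20; python3 -c "
from h import *
go(.468,.3025,.08,.183)
p=snap('scene','g2')
cv2.imwrite('pics/g3.png',cv2.cvtColor(cv2.resize(p['color'][140:240,110:243],None,fx=6,fy=6,interpolation=2),cv2.COLOR_RGB2BGR))
p=snap('top','g4')
cv2.imwrite('pics/g5.png',cv2.cvtColor(cv2.resize(p['color'][160:260,70:203],None,fx=6,fy=6,interpolation=2),cv2.COLOR_RGB2BGR))"
```

```text
time: 18.8
eef_pos: [0.5977, 0.3249, 0.1677]
eef_rot: [0.286, -3.128, 0.005]
force: [0.3, -0.0, -0.0]
gripper_width: 0.245
t 18.8 pos [0.5977 0.3249 0.1677] cm [13.15  0.18  8.78] turn -0.1 tilt [-0.    -0.003 -1.   ] q [-0.84  0.43  0.41  1.45 -0.17  1.3   1.33] F [ 0.3 -0.  -0. ] w 0.245
```

View pics/g3.png

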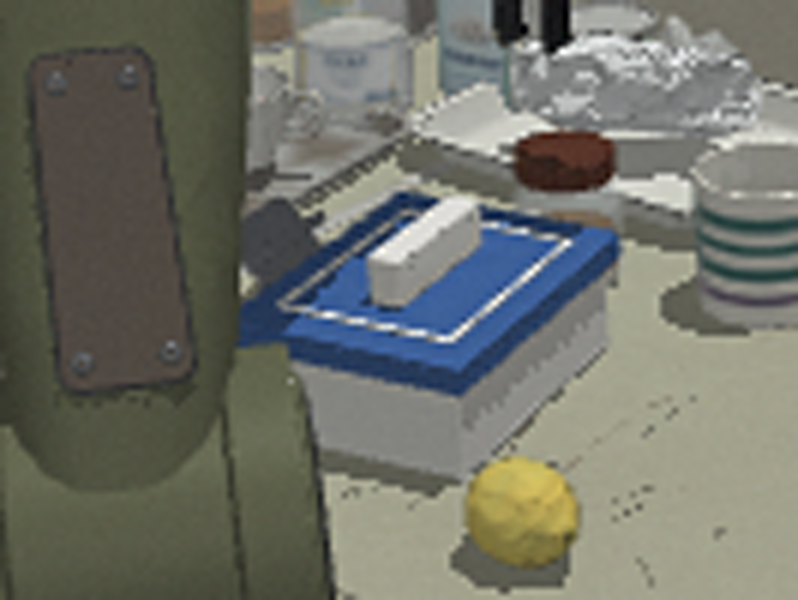

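View pics/g5.png

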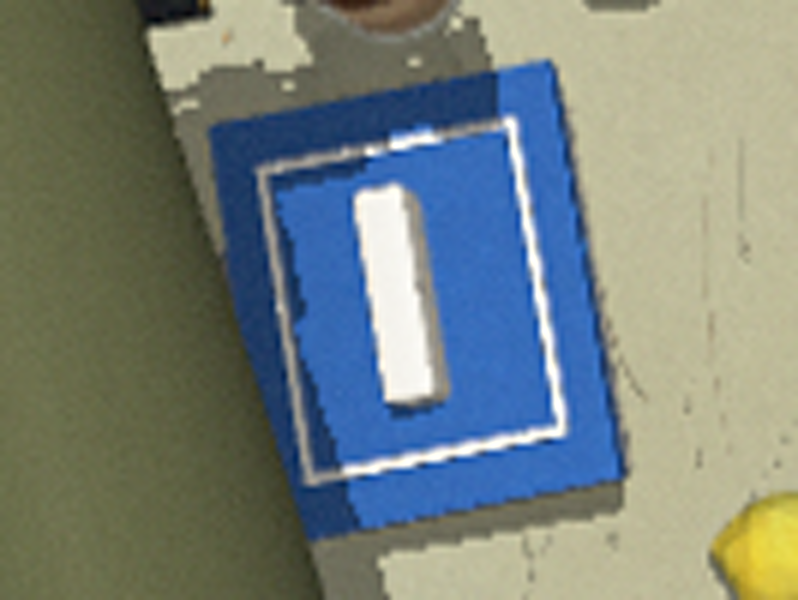

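The lid sits down evenly, with its white frame at (258,168)–(566,433) in the top crop. Next I'll move outside the clip with the fingers shut.

Run:
```python
from h import *
p=r.camera('top')
print(corners(p,[(258,168),(515,118),(566,433),(310,482)],(70,160),6,.076))
go(.4375,.465,.15,.183)
```

```text
(array([0.4681, 0.3033]), 'yaw', np.float64(0.186), np.float64(0.182), 'L', np.float64(0.1367), 'W', np.float64(0.11025))
t 18.95 pos [0.5944 0.3259 0.1696] cm [12.87 16.55  1.98] turn 0.1 tilt [-0.002 -0.    -1.   ] q [-0.84  0.42  0.41  1.46 -0.17  1.3   1.33] F [-0.7 -0.9  1.1] w 0.109
```

```bash
python3 -m handwheel '[[[0,2.6,3.3,0,0],[0,2.6,3.3,0,0],[0,2.6,3.3,0,0],[0,2.6,3.3,0,0],[0,2.5,3.3,0,0],[0,0,0,1,0],[0,0,0,0,0]]]' 20; python3 -c "
from h import *
go(.4375,.465,.072,.183)
p=snap('scene','i2')
cv2.imwrite('pics/i3.png',cv2.cvtColor(cv2.resize(p['color'][110:230,90:250],None,fx=5,fy=5,interpolation=2),cv2.COLOR_RGB2BGR))
p=snap('top','i4')
cv2.imwrite('pics/i5.png',cv2.cvtColor(cv2.resize(p['color'][160:280,20:180],None,fx=5,fy=5,interpolation=2),cv2.COLOR_RGB2BGR))"
```

```text
time: 19.82
eef_pos: [0.4374, 0.4635, 0.1598]
eef_rot: [0.29, -3.127, 0.002]
force: [0.1, 0.0, -0.7]
gripper_width: 0.006
t 19.82 pos [0.4374 0.4635 0.1598] cm [-0.05  0.15  8.78] turn 0.1 tilt [-0.001 -0.001 -1.   ] q [-1.12  0.34  0.33  1.58 -0.11  1.25  0.98] F [ 0.1  0.  -0.7] w 0.006
```

View pics/i3.png

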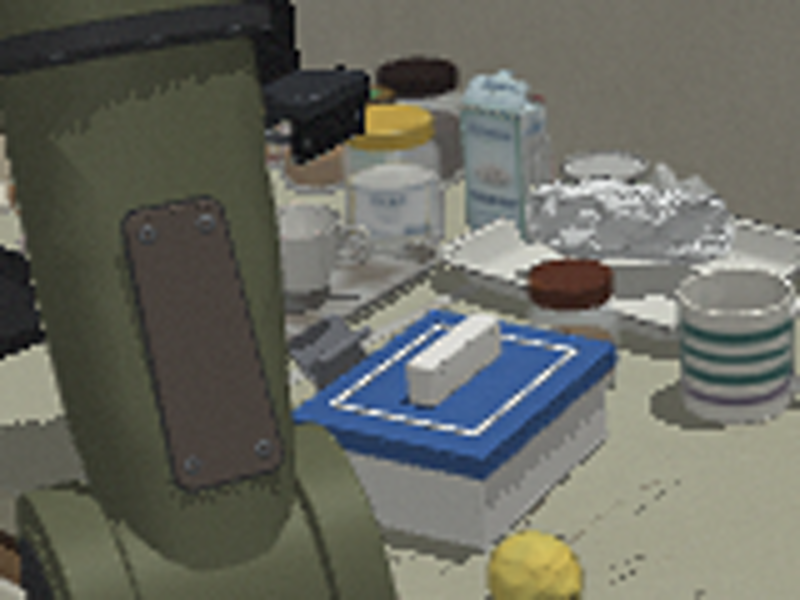

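View pics/i5.png

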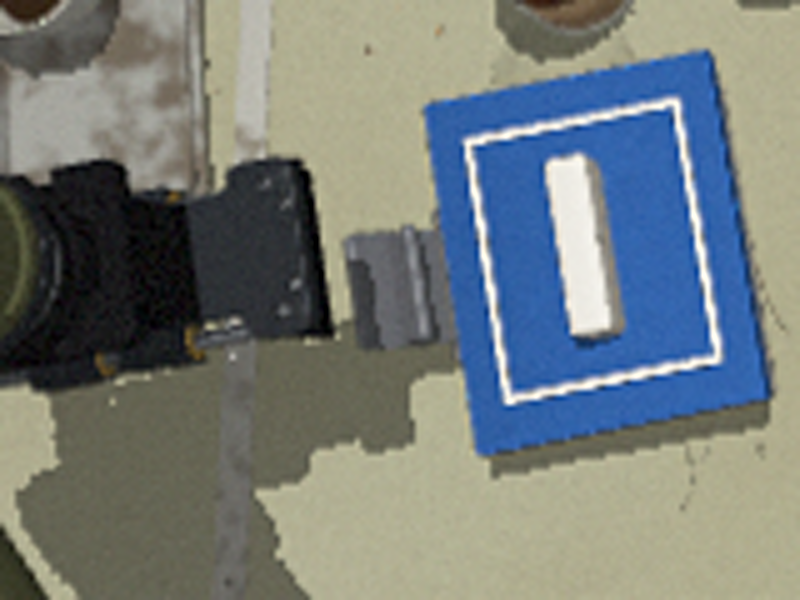

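The clip still leans out and the gripper is clear of it. Lowering, then pushing it level.

```bash
python3 -m handwheel '[[[0,0,0.15,4,0],[0,0,0,4,0],[0,0,0,0.8,0],[0,0,-1.5,0,0],[0,0,-1,0,0],[0,0,-0.8,0,0],[0,0,-0.8,0,0],[0,0,0,0,0]]]' 20; python3 -c "
from h import *
go(.468-.102*.182,.3028+.102*.983,.072,.183)
p=snap('top','j4')
cv2.imwrite('pics/j5.png',cv2.cvtColor(cv2.resize(p['color'][160:280,20:180],None,fx=5,fy=5,interpolation=2),cv2.COLOR_RGB2BGR))"
```

```text
time: 20.92
eef_pos: [0.446, 0.4253, 0.0727]
eef_rot: [-0.288, 3.128, 0.001]
force: [0.4, 0.3, -0.5]
gripper_width: 0.006
t 20.93 pos [0.446  0.4253 0.0727] cm [ 0.07 -2.24  0.07] turn 0.0 tilt [ 0.001  0.001 -1.   ] q [-1.08  0.37  0.33  1.72 -0.13  1.07  1.05] F [ 0.4  0.3 -0.5] w 0.006
```

View pics/j5.png

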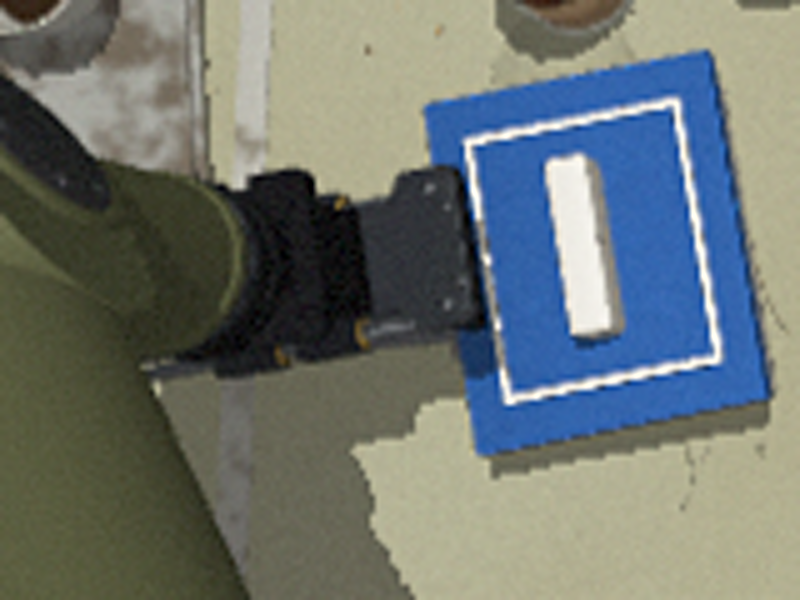

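```bash
python3 -m handwheel '[[[0,0.05,-0.6,0,0],[0,0,-0.6,0,0],[0,0,-0.4,0,0],[0,0,0,0,0]]]' ; python3 -c "
from h import *
go(.468-.102*.182,.3028+.102*.983,.072,.183)"
python3 -m handwheel '[[[0,0,-0.3,0,0],[0,0,-0.3,0,0],[0,0,0,0,0]]]' ; python3 -c "
from h import *
go(.468-.102*.182,.3028+.102*.983,.072,.183)
p=snap('top','k4')
cv2.imwrite('pics/k5.png',cv2.cvtColor(cv2.resize(p['color'][160:280,20:180],None,fx=5,fy=5,interpolation=2),cv2.COLOR_RGB2BGR))
p=snap('scene','k2')
cv2.imwrite('pics/k3.png',cv2.cvtColor(cv2.resize(p['color'][110:230,90:250],None,fx=5,fy=5,interpolation=2),cv2.COLOR_RGB2BGR))"
```

```text
time: 21.48
eef_pos: [0.4482, 0.4086, 0.0718]
eef_rot: [0.288, -3.128, 0.002]
force: [-0.1, -0.0, -0.1]
gripper_width: 0.006
t 21.48 pos [0.4482 0.4086 0.0718] cm [-0.02 -0.57 -0.02] turn 0.0 tilt [-0.    -0.001 -1.   ] q [-1.06  0.35  0.34  1.74 -0.13  1.07  1.07] F [-0.1 -0.  -0.1] w 0.006
time: 21.85
eef_pos: [0.4492, 0.4033, 0.072]
eef_rot: [0.288, -3.128, 0.001]
force: [-0.9, 0.4, 0.3]
gripper_width: 0.002
t 21.85 pos [0.4492 0.4033 0.072 ] cm [-0.02 -0.03 -0.  ] turn 0.1 tilt [-0.    -0.001 -1.   ] q [-1.06  0.35  0.34  1.75 -0.13  1.06  1.08] F [-0.9  0.4  0.3] w 0.002
```

View pics/k5.png

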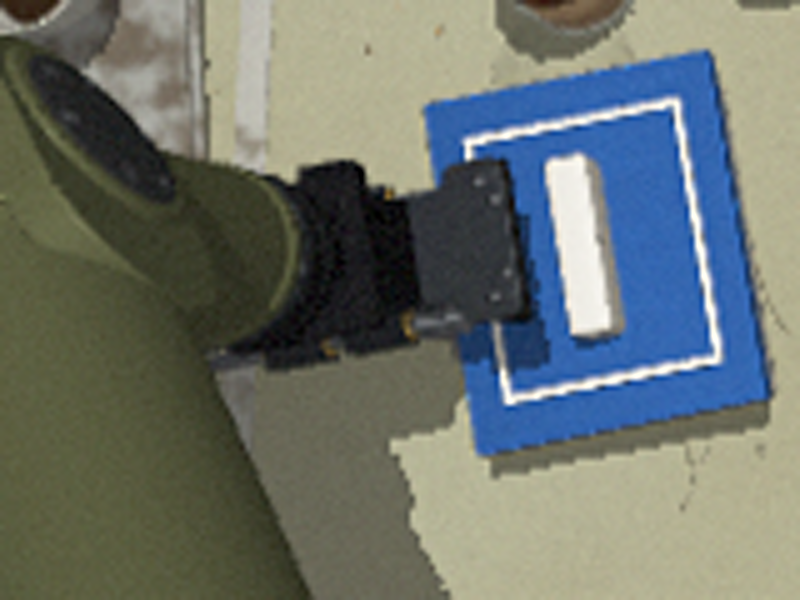

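View pics/k3.png

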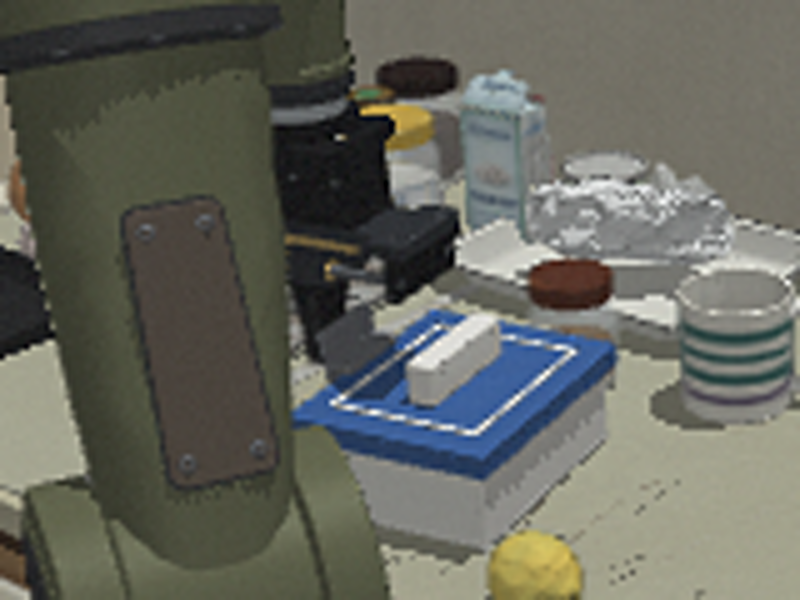

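The clip now stands nearly upright, its edge at (355,320), but there's no force yet. Carrying on.

```bash
python3 -m handwheel '[[[0,0,-0.3,0,0],[0,0,-0.3,0,0],[0,0,0,0,0]]]' ; python3 -c "
from h import *
go(.468-.102*.182,.3028+.102*.983,.072,.183)"
python3 -m handwheel '[[[0,0,-0.2,0,0],[0,0,-0.2,0,0],[0,0,0,0,0]]]' ; python3 -c "
from h import *
go(.468-.102*.182,.3028+.102*.983,.072,.183)
p=snap('scene','l2')
cv2.imwrite('pics/l3.png',cv2.cvtColor(cv2.resize(p['color'][110:230,90:250],None,fx=5,fy=5,interpolation=2),cv2.COLOR_RGB2BGR))"
```

```text
time: 22.32
eef_pos: [0.4501, 0.3987, 0.0723]
eef_rot: [-0.29, 3.128, 0.002]
force: [0.0, 3.3, -0.8]
gripper_width: 0.004
t 22.32 pos [0.4501 0.3987 0.0723] cm [-0.02  0.44  0.03] turn 0.1 tilt [ 0.     0.001 -1.   ] q [-1.05  0.34  0.34  1.76 -0.13  1.06  1.09] F [ 0.   3.3 -0.8] w 0.004
time: 22.7
eef_pos: [0.4502, 0.3975, 0.0728]
eef_rot: [-0.292, 3.127, 0.008]
force: [-2.4, 7.9, -0.9]
gripper_width: 0.007
t 22.7 pos [0.4502 0.3975 0.0728] cm [-0.03  0.56  0.09] turn 0.2 tilt [ 0.001  0.005 -1.   ] q [-1.05  0.34  0.34  1.76 -0.13  1.06  1.09] F [-2.4  7.9 -0.9] w 0.007
```

View pics/l3.png

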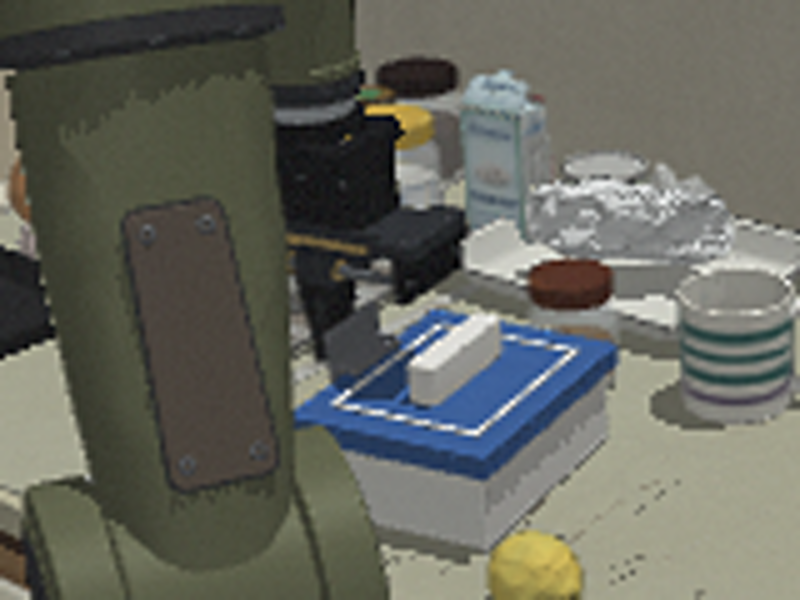

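```bash
python3 -m handwheel '[[[0,0,-0.2,0,0],[0,0,0,0,0]]]' ; python3 -c "
from h import *
go(.468-.102*.182,.3028+.102*.983,.072,.183)"
python3 -m handwheel '[[[0,0,1.5,0,0],[0,0,4,0,0],[0,0,4,0,0],[0,0,0,-4,0],[0,0,4,-4,0],[0,0,4,0,0],[0,0,0,0,0]]]' ; python3 -c "
from h import *
go(.468-.102*.182,.3028+.102*.983,.072,.183)
p=snap('scene','m2')
cv2.imwrite('pics/m3.png',cv2.cvtColor(cv2.resize(p['color'][110:230,90:250],None,fx=5,fy=5,interpolation=2),cv2.COLOR_RGB2BGR))
p=snap('top','m4')
cv2.imwrite('pics/m5.png',cv2.cvtColor(cv2.resize(p['color'][160:260,70:203],None,fx=6,fy=6,interpolation=2),cv2.COLOR_RGB2BGR))
for d in r.recognise(p,'clip_edge')[:1]: print(toW(p,d['centre']))"
```

```text
time: 23.0
eef_pos: [0.4504, 0.3954, 0.0727]
eef_rot: [-0.292, 3.127, 0.007]
force: [-0.4, 7.0, -1.2]
gripper_width: 0.006
t 23.0 pos [0.4504 0.3954 0.0727] cm [-0.05  0.77  0.07] turn 0.2 tilt [ 0.     0.005 -1.   ] q [-1.05  0.34  0.34  1.77 -0.13  1.06  1.1 ] F [-0.4  7.  -1.2] w 0.006
time: 23.88
eef_pos: [0.4164, 0.5677, 0.1514]
eef_rot: [0.297, -3.126, -0.001]
force: [0.3, -0.2, -0.4]
gripper_width: -0.001
t 23.88 pos [0.4164 0.5677 0.1514] cm [ -0.15 -16.8    7.93] turn 0.4 tilt [-0.001  0.    -1.   ] q [-1.18  0.48  0.29  1.4  -0.14  1.28  0.88] F [ 0.3 -0.2 -0.4] w -0.001
[0.44948568 0.37797898 0.08730532]
```

View pics/m3.png

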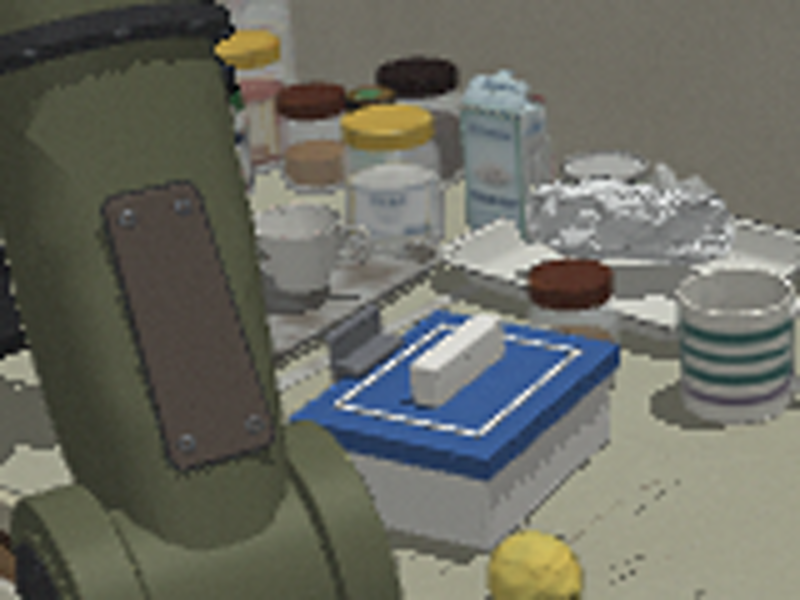

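View pics/m5.png

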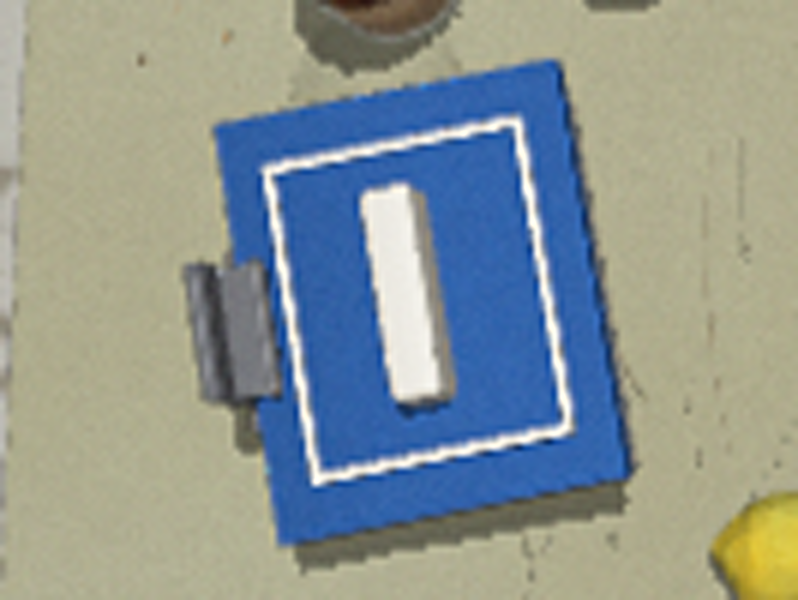

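The clip's nose lies over the lid's edge at about (250,330), and the dish slid about 2 mm. I'll check whether it's fully at 0 rad.

Run:
```python
from h import *
for cam,off,f,C in(('top',(70,160),6,[(264,168),(521,120),(573,432),(316,483)]),('scene',(90,110),5,[(438,322),(580,350),(480,434),(335,405)])):
    p=r.camera(cam); o=corners(p,C,off,f,.076); print(cam,o)
    c=o[0] ; t=.185; R=np.array([[np.cos(t),-np.sin(t)],[np.sin(t),np.cos(t)]])
    F=5 if cam=='scene' else 8
    im=cv2.resize(p['color'],None,fx=F,fy=F,interpolation=2)
    for th,col in((0,(0,255,0)),(.15,(255,0,0)),(.3,(255,255,0))):
        a=th+np.arctan2(-2,51)*-1
        y=.081+.051*np.sin(a); z=.051+.051*np.cos(a)
        P=[(pix(p,np.r_[c+R@[sx*.03,y],z])+.5)*F-.5 for sx in(-1,1)]
        cv2.line(im,tuple(np.round(P[0]).astype(int)),tuple(np.round(P[1]).astype(int)),col,1)
    x,y=(90,190) if cam=='top' else (130,150)
    cv2.imwrite(f'pics/n_{cam}.png',cv2.cvtColor(im[y*F:y*F+75*F,x*F:x*F+75*F],cv2.COLOR_RGB2BGR))
a=cv2.imread('pics/n_top.png'); b=cv2.imread('pics/n_scene.png'); b=cv2.resize(b,(400,400)); a=cv2.resize(a,(400,400)); cv2.imwrite('pics/n.png',cv2.hconcat([a,b]))
```

```text
top (array([0.4679, 0.3007]), 'yaw', np.float64(0.188), np.float64(0.181), 'L', np.float64(0.1363), 'W', np.float64(0.1105))
scene (array([0.4772, 0.3048]), 'yaw', np.float64(0.207), np.float64(0.184), 'L', np.float64(0.1374), 'W', np.float64(0.1128))
```

View pics/n.png

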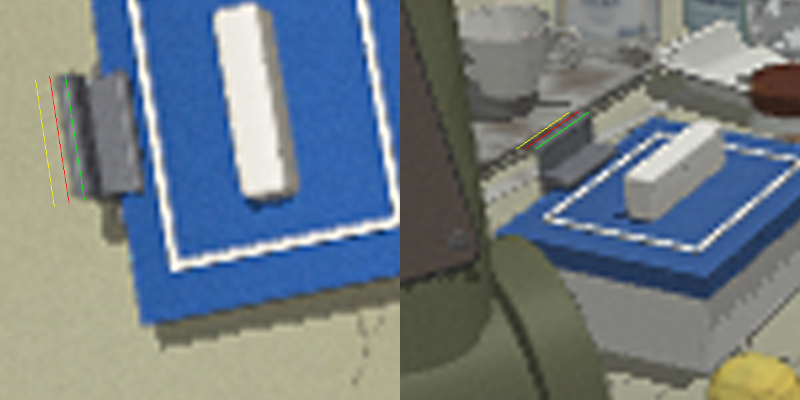

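In both views the bar lies on the 0-rad line, so the clip is closed. Last check: how high the lid sits relative to the dish at its visible corners, in the scene view.

Run:
```python
from h import *
p=r.camera('scene'); F=12
im=cv2.resize(p['color'],None,fx=F,fy=F,interpolation=2)
x,y=148,165
cv2.imwrite('pics/o.png',cv2.cvtColor(im[y*F:y*F+600,x*F:x*F+800],cv2.COLOR_RGB2BGR))
c=np.array([.4679+.0055,.3007-.001]);t=.185;R=np.array([[np.cos(t),-np.sin(t)],[np.sin(t),np.cos(t)]])
def q(l,z): return ((pix(p,np.r_[c+R@l,z])+.5)*F-.5-[x*F,y*F]).round(0)
for n,sx in(('near',-1),('far',1)):
    print(n,'base',q([sx*.085,-.068],0))
    for dz in(0,.003,.006,.010): print(dz,'skirtbot',q([sx*.0915,-.0745],.058+dz),'plate',q([sx*.0915,-.0745],.076+dz))
for dz in(0,.003): print('left near plate',q([-.0915,.0745],.076+dz))
```

```text
near base [487. 674.]
0 skirtbot [481. 503.] plate [476. 444.]
0.003 skirtbot [480. 493.] plate [475. 434.]
0.006 skirtbot [479. 484.] plate [474. 424.]
0.01 skirtbot [478. 470.] plate [473. 410.]
far base [776. 402.]
0 skirtbot [798. 223.] plate [795. 168.]
0.003 skirtbot [797. 214.] plate [795. 158.]
0.006 skirtbot [797. 204.] plate [794. 149.]
0.01 skirtbot [796. 192.] plate [794. 137.]
left near plate [  0. 343.]
left near plate [ -1. 333.]
```

View pics/o.png

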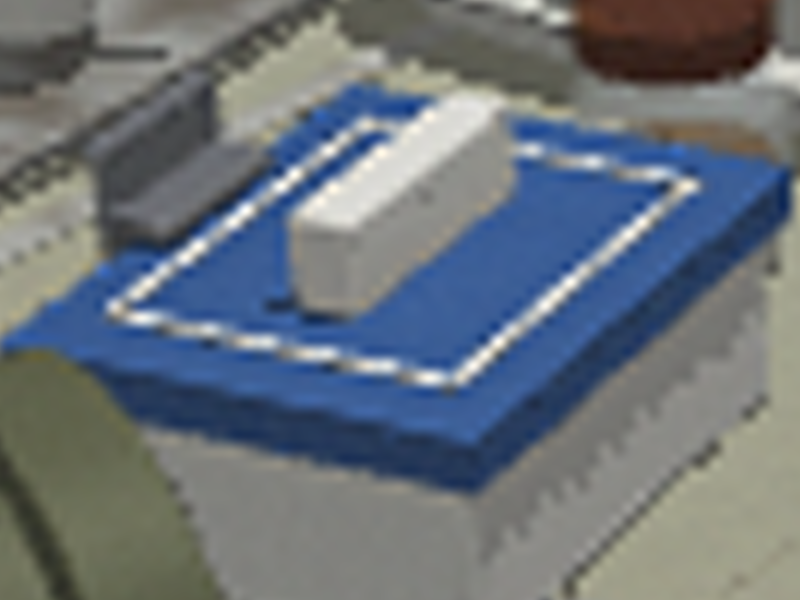

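The plate corners read (472,443), (788,172) and (5,345), against (476,444), (795,168) and (0,343) predicted for a lid that is home. It isn't up at any corner I can see, so I'm handing in.

```bash
python3 -c "
from h import *
print(r.finish_job())"
```

```text
the job is handed in; nothing more can be done
None
```

The tub is in the dish, the lid is snapped on and the clip is closed. I handed the job in at about 24 s on the robot's clock, with the gripper well clear of everything.

- **Tub:** the top view showed the yellow tub standing upright in the middle of the dish before the lid went on. I left the pink look-alike alone.
- **Lid:** it went down without jamming and stopped hard at the expected home height, with 20 N on it. After the clip was closed, the three lid corners I could check matched a fully home lid to within about 2 mm. The fourth corner was not checked against the model.
- **Clip:** I pushed it level until it met 7–8 N. The top view puts its bar on the fully closed line, with the nose over the lid's edge.
- **Disagreements:**
  - The scene camera reads about 5–9 mm further out in x than the top camera. I went by the top camera.
  - Closing the clip slid the dish about 2–3 mm.
- **Other things:** I did not move any of them on purpose and saw none disturbed, but I did not measure their final positions.

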